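Rake out the extractor's channel

ROBOT

A 6-joint arm with a two-finger parallel gripper is mounted at the origin on the work surface. World frame = base frame: x ahead of the robot, y to its left, z up, the work surface at z = 0. Lengths are in m, angles in rad, forces in N, time in s.
With the tool pointing down it reaches from about 0.25 to 0.775 m from the base axis. Payload 4 kg.
Tool frame: the origin (TCP) lies where the fingers leave the gripper's body, on its centre line; the fingertips stand manip.tip_reach ahead of it and the grasp point (between the pads) lies 78 mm ahead of it (manip.tip_reach is the distance from the TCP to the fingertips, in m); z points along the fingers, y is the direction in which the jaws open and shut (so a half turn about z gives the same grasp; the last joint's range is limited). The gripper opens to 94 mm and grips with 3 to 60 N. Pads are 16 mm wide; open, the fingers measure 119 mm over their backs; the gripper's body (75 mm by 177 mm) begins 78 mm behind the grasp point.
Start: joints at [-1.445, 0.087, 1.371, -0, 1.684, -0.103], TCP at [0.125, -0.536, 0.303] pointing down, gripper open.
Joint ranges: [-3.1, 3.1], [-0.76, 2.03], [0.27, 2.55], [-1.08, 4.22], [0.17, 2.65], [-2.57, 2.57]. Speed limits (rad/s): [2.79, 2.79, 3.14, 3.14, 3.14, 3.14].

INTERFACE

Orientations are given as a 3x3 rotation matrix whose columns are the frame's x, y, z axes.
In Python, from station import manip, cams gives the robot as it stands. The module is installed in compiled form; this text tells all that it offers.
- The arm moves only by the tool jog_arm, never from a script. Its arguments are lists of equal length, an entry for each row: "jaw": the gripper command: -1 is shut, 1 is fully open, values between are in proportion; "slide": the shift along the world's x, y, z in m, a list of three; "rotation": the turn, a rotation vector about the world's x, y, z in degrees, a list of three. In form: {"jaw": [jaw, ...], "slide": [[dx, dy, dz], ...], "rotation": [[ax, ay, az], ...]}. A call has 1 to 8 rows; each row shifts and turns the commanded pose from where the row before left it; what a row does not reach is not made up. A row lasts 1/10 s, in which the tool goes at most 50 mm and 8.59 degrees, less where a joint would pass 70% of its speed; a pose out of reach is approached as far as the arm can. A call is refused whole if a number of a shift passes 0.05 or a number of a turn 8.59, either way. A call with a gripper value outside its range is refused whole. The fingers move at their own pace and stop on an object; "newtons" is the grip in N (left out, the last holds). Time passes only in rows, so rows that do not move let the fingers close. It gives the time, the measured TCP pose, the force and the opening at its end, in the units of the state.
- manip.sense(): the state, without advancing time (a new reading comes with each control period).
- cams.read_camera(name): name is "scene" or "top" or "wrist"; returns a dict with "color" (400x640x3 uint8, red, green, blue), "z_map" (400x640 float32, m along the optical axis (not along the pixel's ray), 0 where there is no reading), "mtx" (3x3 intrinsics, pixels), "world_to_cam" (4x4, takes a point from world to camera coordinates). Camera axes: x right, y up, looking along -z (the intrinsics and any distortion apply to the point x, -y, -z); pixel columns grow to the right and rows downward; lengths in m; the calibration is good to about 2 mm. A picture is of the moment at which its call begins.
- manip.hand_in(): hands the job in, once; it reports no verdict.
The state is a dict: "time_s": time; "qpos": joint angles; "joint_vel": joint speeds; "joint_torque": joint torques, N m; "tool_pos": TCP position; "tool_rot": TCP orientation; "wrist_force": force on the tool from outside, world axes, zero at the start; "wrist_torque": the same for the moment, N m; "opening": opening from 0.0 (shut) to 1.0 (fully open).
Only numpy, scipy, OpenCV 4.12 (cv2) and the standard library are available. Lean on these libraries where they do the work, as an engineer would, in place of code of your own. Each camera call takes 0.05 s, during which the arm holds its last target.

TASK

The L-shaped channel in the top of the nail-dust extractor must be raked through towards its outlet. Take the pick out of its rest, put its point down into the closed end of the channel and draw it slowly (about three centimetres a second) and without forcing it along the whole channel, round the corner and up to the open end at the edge of the cover, keeping the point well down inside the channel. Then hang the pick upright by its collar in the fork of its rest again and let go, leaving the other things on the table where they stand.

Things in the scene. Friction and masses are not known exactly. Their poses are not given: they have to be found in the camera images.
- extractor: Nail-dust extractor, fixed: flat box, white top on grey body, 160 (x) x 220 (y) x 60 mm, round grille in its top. Origin under its centre at table height, z up. L-shaped channel in its top: 12 mm wide, 10 mm deep, rim at z = 60 mm, dark floor at z = 50 mm, sharp corner. Count the pick's point as down inside it from 3 mm below the rim.
- channel_start (a point): Middle of the channel at its closed end, at rim height: x 40, y -70 mm in the extractor's frame (the blind end wall stands 6 mm farther on, at y -76). The first leg runs straight from here along +y for 140 mm to channel_corner.
- channel_corner (a point): Middle of the channel at its corner, at rim height: x 40, y 70 mm in the extractor's frame. The second leg runs straight from here along -x for 120 mm to channel_open.
- channel_open (a point): Middle of the channel's open end, at rim height, where it breaks through the edge of the cover: x -80, y 70 mm in the extractor's frame. Below it a small grey catch tray stands 34 mm out from the front face, 50 mm wide, its top at z = 34 mm.
- pick: Straight round metal stylus, 150 mm long, about 90 g. Origin at its point, z up along it to the handle end. From the point: 4 mm thick needle to 28 mm, cone to 42, 10 mm shank to 72, flat collar 32 mm wide from 72 to 78, plain 20 mm handle from 78 to 150 mm. Starts upright, point down, hanging by its collar in the rest; the handle stands free above the fork and may be gripped at any yaw.
- rest: The pick's rest, fixed: dark foot 100 (x) x 90 (y) x 12 mm, a post at x = 42 mm, and on it a level steel fork of two prongs pointing to -x, x from -32 to 38 mm, each 11 mm wide, gap 18 mm, top at z = 100 mm. Lips 4 mm high across the prongs at x = -32 to -27 and 27 to 32 keep the collar in. Origin under the foot's centre at table height, z up.
- seat (a point): Middle of the fork's seat, on the prongs' top level: x 0, y 0, z 100 mm in the rest's frame. The pick hangs here with the underside of its collar at this height, so its point 72 mm below (28 mm over the table); its axis may be up to 10 mm off this point.
- jar: Bystander, to be left alone: closed glass jar, 72 mm wide and 85 mm tall; origin under its centre.
- amber_bottle: Bystander, to be left alone: amber bottle, 66 mm wide and 150 mm tall; origin under its centre.
- polish_a: Bystander, to be left alone: small clear bottle, 28 mm wide and 70 mm tall; origin under its centre.
- polish_b: Bystander, to be left alone: small brownish bottle, 28 mm wide and 70 mm tall; origin under its centre.
- buffer_block: Bystander, to be left alone: grey nail-buffing block, 80 x 26 x 26 mm, lying; origin under its centre.
- carton: Bystander, to be left alone: cardboard box, 60 x 90 x 110 mm, standing; origin under its centre.
- dish: Bystander, to be left alone: small white bowl, 70 mm wide and 30 mm tall; origin under its centre.
Mind the look-alikes: they are no part of the job. Of the things shaped like the pick, the metal one is meant.

How it is judged:
On the way, in this order (a step that is already met when the one before it is completed fails the run):
1. the pick is lifted out of its rest (height (world z) of pick above 0.075 m), for 0.1 s.
2. its point is down in the channel at the closed end (x of pick in the frame of extractor between 0.033 and 0.047 m and y of pick in the frame of extractor between -0.078 and -0.056 m and z of pick in the frame of extractor between 0.045 and 0.057 m), for 0.1 s.
3. the point passes along the first leg (x of pick in the frame of extractor between 0.033 and 0.047 m and y of pick in the frame of extractor between -0.045 and -0.02 m and z of pick in the frame of extractor between 0.045 and 0.057 m).
4. the middle of the first leg (x of pick in the frame of extractor between 0.033 and 0.047 m and y of pick in the frame of extractor between -0.01 and 0.015 m and z of pick in the frame of extractor between 0.045 and 0.057 m).
5. the last part of the first leg (x of pick in the frame of extractor between 0.033 and 0.047 m and y of pick in the frame of extractor between 0.028 and 0.053 m and z of pick in the frame of extractor between 0.045 and 0.057 m).
6. the point is in the corner (x of pick in the frame of extractor between 0.03 and 0.047 m and y of pick in the frame of extractor between 0.06 and 0.077 m and z of pick in the frame of extractor between 0.045 and 0.057 m).
7. the point passes along the second leg (y of pick in the frame of extractor between 0.063 and 0.077 m and x of pick in the frame of extractor between 0 and 0.024 m and z of pick in the frame of extractor between 0.045 and 0.057 m).
8. the last part of the second leg (y of pick in the frame of extractor between 0.063 and 0.077 m and x of pick in the frame of extractor between -0.048 and -0.024 m and z of pick in the frame of extractor between 0.045 and 0.057 m).
9. the point is down in the channel at the open end (y of pick in the frame of extractor between 0.063 and 0.077 m and x of pick in the frame of extractor between -0.095 and -0.066 m and z of pick in the frame of extractor between 0.045 and 0.057 m).
At the end, for the whole second after the job is handed in: The pick is let go and at rest, hanging upright (within 0.1 rad) by its collar in the fork of its rest: its axis within 10 mm of the middle of the seat in x and in y and its point at 28 mm, give or take 3 mm, above the table (x of pick in the frame of rest between -0.01 and 0.01 m and y of pick in the frame of rest between -0.01 and 0.01 m and z of pick in the frame of rest between 0.025 and 0.031 m and angle between pick's own z axis and vertical below 0.1 rad and linear speed of pick below 0.02 m/s and contact force between pick and the fingers below 0.05 N); the robot touches nothing.
It fails at once if the pick is drawn faster than 80 mm/s while its point is inside the channel (away from the two ends) (linear speed of pick above 0.08 m/s and ((x of pick in the frame of extractor between 0.033 and 0.047 m and y of pick in the frame of extractor between -0.055 and 0.055 m and z of pick in the frame of extractor between 0.045 and 0.057 m) or (y of pick in the frame of extractor between 0.063 and 0.077 m and x of pick in the frame of extractor between -0.06 and 0.03 m and z of pick in the frame of extractor between 0.045 and 0.057 m))).
It fails at once if the pick is forced against the extractor with more than 40 N (contact force between pick and extractor above 40 N).
It fails at once if one of the other loose things on the table is moved by more than 30 mm (distance of any of jar, amber_bottle, polish_a, polish_b, buffer_block, carton, dish from where it was at the start of the episode above 0.03 m).
It also fails if it takes over 66 s, if anything falls off the work surface, if the arm or the gripper's body presses on something with over 40 N, if the wrist force passes 120 N, or if a joint passes its speed limit or range.

## Working session

There is one attempt and no reset: what is moved stays moved. The work goes in short steps, Python scripts to look and compute and a tool call to move; the robot and the scene stay as the last step left them, time stands still between calls to the robot, and variables do not carry over. Pictures are saved under pics/ and viewed, and the job is handed in when it is done.

Besides the shell and the picture viewer there is one more tool, called after "Request:" by a JSON object that holds its "op" and its "data", one argument or row to a line. jog_arm: Moves the arm, as the interface text tells. Its arguments: {"type":"object","properties":{"jaw":{"type":"array","items":{"type":"number"}},"slide":{"type":"array","items":{"type":"array","items":{"type":"number"}}},"rotation":{"type":"array","items":{"type":"array","items":{"type":"number"}}},"newtons":{"type":"number"}},"required":["jaw","slide","rotation"]}

```bash
mkdir -p pics; python3 - <<'E'
from station import manip,cams
import cv2,numpy as np
s=manip.sense();print(s['time_s'],s['tool_pos'],s['opening'],manip.tip_reach);print(np.round(s['tool_rot'],3))
for n in ['scene','top','wrist']:
    c=cams.read_camera(n);cv2.imwrite(f'pics/{n}0.png',c['color'][...,::-1]);np.savez(f'{n}0.npz',**c)
    print(n,c['mtx'],c['world_to_cam'])
E
```

```text
0.0 [ 0.12469939 -0.53532706  0.30150855] 1.0029413210551226 0.0972
[[ 0.974  0.227 -0.   ]
 [ 0.227 -0.974  0.002]
 [ 0.    -0.002 -1.   ]]
scene [[494.15116777   0.         306.12196957]
 [  0.         494.15116777 195.53643681]
 [  0.           0.           1.        ]] [[ 4.08522247e-01  9.12748362e-01  3.62746292e-05 -2.41631250e-01]
 [-5.90724204e-01  2.64362376e-01  7.62336835e-01  2.64984278e-01]
 [ 6.95812107e-01 -3.11452985e-01  6.47180461e-01 -1.49163662e+00]
 [ 0.00000000e+00  0.00000000e+00  0.00000000e+00  1.00000000e+00]]
top [[423.22536608   0.         328.97083808]
 [  0.         423.22536608 197.84575437]
 [  0.           0.           1.        ]] [[-0.01857603 -0.99951958 -0.02481014  0.03255142]
 [ 0.98491071 -0.02256365  0.17158608 -0.57320149]
 [-0.17206346 -0.02124838  0.98485668 -1.05642882]
 [ 0.          0.          0.          1.        ]]
wrist [[293.48035997   0.         314.44803614]
 [  0.         293.48035997 200.59849828]
 [  0.           0.           1.        ]] [[ 0.22645425 -0.97401802 -0.00271315 -0.5481275 ]
 [ 0.93603983  0.21839311 -0.2759237   0.02882071]
 [ 0.26934719  0.05994448  0.96117571 -0.39285199]
 [ 0.          0.          0.          1.        ]]
```

View pics/scene0.png

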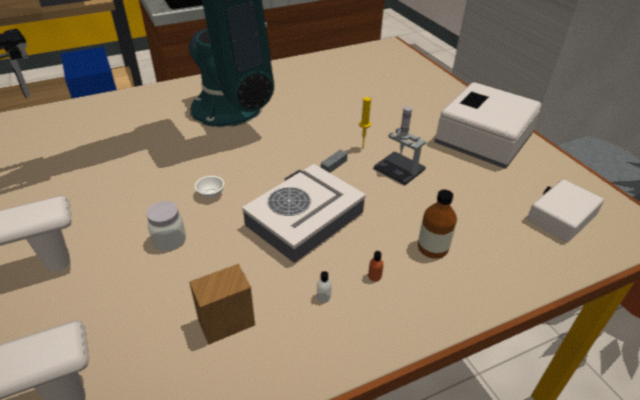

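View pics/top0.png

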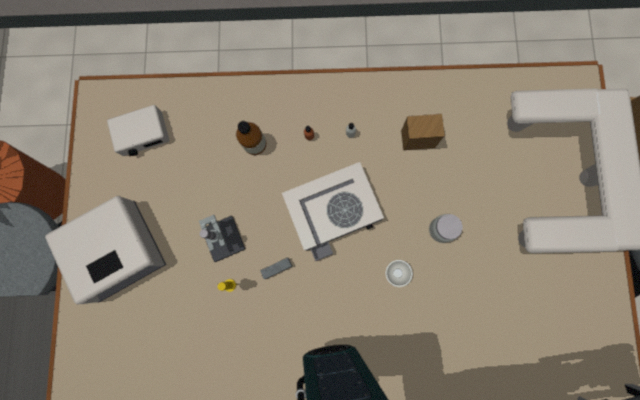

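View pics/wrist0.png

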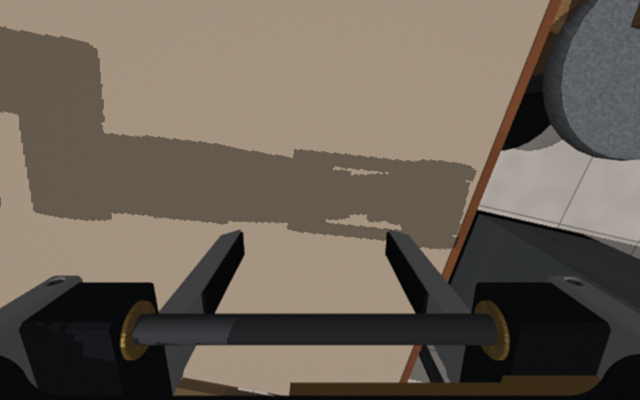

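The metal pick hangs in the fork of the rest at scene (406,120) and top (209,230). The yellow stylus at scene (365,115) and top (228,286) is a look-alike. I'll enlarge crops to confirm both that and the channel.

```bash
python3 - <<'E'
import cv2,numpy as np
s=cv2.imread('pics/scene0.png');t=cv2.imread('pics/top0.png')
a=cv2.resize(s[85:190,340:440],None,fx=4,fy=4,interpolation=cv2.INTER_CUBIC)
b=cv2.resize(t[200:300,190:290],None,fx=4,fy=4,interpolation=cv2.INTER_CUBIC)
b=cv2.copyMakeBorder(b,0,20,0,0,0)
cv2.imwrite('pics/crop1.png',np.hstack([a,b[:420]]))
cv2.imwrite('pics/crop2.png',cv2.resize(t[155:265,275:395],None,fx=5,fy=5,interpolation=cv2.INTER_CUBIC))
E
```

```text
(no output)
```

View pics/crop1.png

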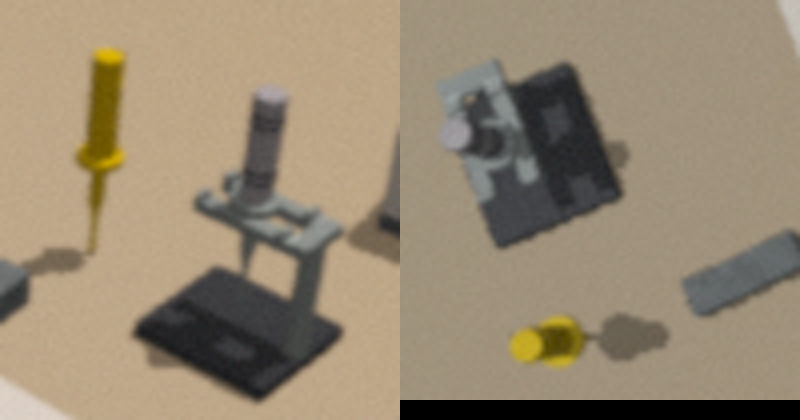

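View pics/crop2.png

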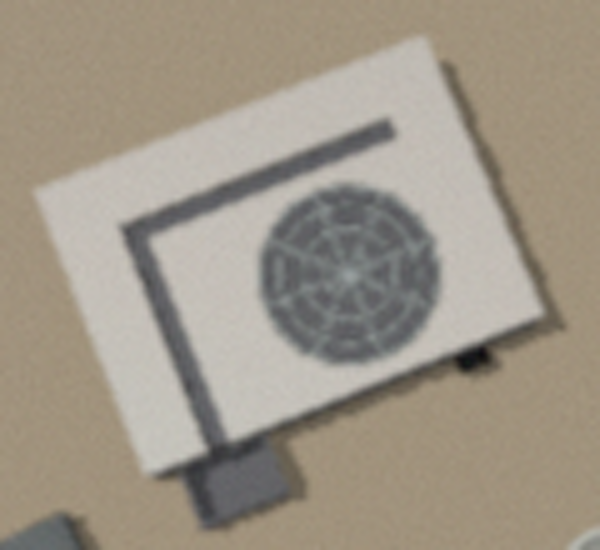

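The crop confirms the metal-grey pick hanging in the dark rest's fork at top (204,233). The yellow one at top (222–232,286) has no fork and isn't metal. The channel's closed end is at about top (353,181), its corner at (303,201) and its open end at (319,245), above the grey tray. Next I'll measure these.

```bash
cat > h.py <<'E'
import numpy as np,cv2
def ray(c,uv,z):
    K=c['mtx'];T=c['world_to_cam'];uv=np.atleast_2d(uv).astype(float)
    d=np.c_[(uv[:,0]-K[0,2])/K[0,0],-(uv[:,1]-K[1,2])/K[1,1],-np.ones(len(uv))]
    R=T[:3,:3];o=-R.T@T[:3,3];d=d@R
    return o+d*((z-o[2])/d[:,2])[:,None]
def cloud(c):
    K=c['mtx'];T=c['world_to_cam'];v,u=np.mgrid[:400,:640];Z=c['z_map']
    p=np.stack([(u-K[0,2])/K[0,0]*Z,-(v-K[1,2])/K[1,1]*Z,-Z],-1)
    return (p-T[:3,3])@T[:3,:3]
def proj(c,p):
    K=c['mtx'];T=c['world_to_cam'];q=np.atleast_2d(p)@T[:3,:3].T+T[:3,3]
    return np.c_[K[0,0]*q[:,0]/-q[:,2]+K[0,2],K[1,1]*-q[:,1]/-q[:,2]+K[1,2]]
E
python3 - <<'E'
from h import *
for n,roi in [('top',(275,155,395,265)),('scene',(235,160,375,260))]:
    c=dict(np.load(n+'0.npz'));g=c['color'].astype(int);P=cloud(c)
    m=np.zeros((400,640),np.uint8);x0,y0,x1,y1=roi
    br=(g.min(-1)>150)&(g.max(-1)-g.min(-1)<40)
    m[y0:y1,x0:x1]=br[y0:y1,x0:x1]
    print(n,'top z',np.median(P[m>0][:,2]),np.percentile(P[m>0][:,2],[5,95]))
    cs,_=cv2.findContours(m,cv2.RETR_EXTERNAL,cv2.CHAIN_APPROX_NONE);k=max(cs,key=cv2.contourArea)
    W=ray(c,cv2.convexHull(k)[:,0],.06)[:,:2]
    r=cv2.minAreaRect((W*1000).astype(np.float32));print(r, cv2.boxPoints(r).tolist())
    # fork top / rest: points near z=.1
    if n=='top': sel=np.s_[205:265,195:250]
    else: sel=np.s_[100:185,370:430]
    Q=P[sel].reshape(-1,3);G=g[sel].reshape(-1,3)
    for lo,hi in [(.008,.016),(.09,.108),(.155,.185)]:
        k=(Q[:,2]>lo)&(Q[:,2]<hi);print(lo,k.sum(),Q[k].mean(0),Q[k][:,2].std())
        r=cv2.minAreaRect((Q[k][:,:2]*1000).astype(np.float32));print(r)
E
```

```text
top top z 0.05969511491839688 [0.05627293 0.06312664]
((553.8151245117188, 13.604385375976562), (159.21774291992188, 221.08810424804688), 20.934383392333984) [[439.9639587402344, 88.40731811523438], [518.95849609375, -118.08680725097656], [667.666259765625, -61.19854736328125], [588.6717529296875, 145.2955780029297]]
0.008 819 [0.47460459 0.29942857 0.01144241] 0.0018309299343394736
((478.2056884765625, 310.118896484375), (100.22098541259766, 90.06672668457031), 22.076412200927734)
0.09 359 [0.48884208 0.31134664 0.10038974] 0.0034257870103466554
((486.4203186035156, 313.76641845703125), (81.76258850097656, 41.127952575683594), 21.74333381652832)
0.155 82 [0.47656845 0.30668623 0.17386798] 0.006332256156534359
((476.9265441894531, 308.3528747558594), (19.082569122314453, 18.408658981323242), 1.1106765270233154)
scene top z 0.0606771506608738 [0.05843928 0.06290717]
((549.2608032226562, 14.673690795898438), (161.4636993408203, 221.92889404296875), 20.859996795654297) [[434.30780029296875, 89.6173324584961], [513.3335571289062, -117.76485443115234], [664.2138061523438, -60.26995086669922], [585.1880493164062, 147.11224365234375]]
0.008 796 [0.4782776  0.30485882 0.01244938] 0.0015650923174143673
((476.82861328125, 309.40985107421875), (101.64624786376953, 93.87136840820312), 21.76443099975586)
0.09 356 [0.49107259 0.31088342 0.10020739] 0.003742421477366988
((484.2557373046875, 313.8507385253906), (81.7601089477539, 46.57591247558594), 21.229629516601562)
0.155 104 [0.47894662 0.30635919 0.17000232] 0.007790206542121098
((476.85491943359375, 308.4832458496094), (19.811866760253906, 20.985363006591797), 58.642578125)
```

```bash
python3 - <<'E'
from h import *
for n in ['top','scene']:
    c=dict(np.load(n+'0.npz'));g=c['color'].astype(int);P=cloud(c)
    m=(g[...,0]>150)&(g[...,2]<60)&(P[...,2]>0.01)&(P[...,2]<.3)&(P[...,0]>.3)&(P[...,0]<.6)&(abs(P[...,1])<.4)
    Q=P[m];print(n,len(Q),Q[:,:2].mean(0),Q[:,2].min(),Q[:,2].max())
    k=(P[...,2]>.165)&(P[...,0]>.2)&(P[...,0]<.8)&(abs(P[...,1])<.38);print(np.unique(np.round(P[k][:,:2],1),axis=0))
    # pick handle upper part
    k=(P[...,2]>.115)&(P[...,2]<.176)&(P[...,0]>.44)&(P[...,0]<.52)&(P[...,1]>.27)&(P[...,1]<.35);print(P[k].mean(0),P[k].min(0),P[k].max(0))
E
```

```text
top 64 [0.35595655 0.27025532] 0.07519134999073446 0.15328644488562834
[[ 0.2 -0.1]
 [ 0.2  0. ]
 [ 0.2  0.1]
 [ 0.4 -0. ]
 [ 0.5  0.3]]
[0.47510253 0.3028738  0.15023119] [0.4670307  0.29827197 0.11793807] [0.48653322 0.31554263 0.17596647]
scene 40 [0.35929264 0.27322963] 0.07592760214653438 0.15165346126206536
[[ 0.2 -0.1]
 [ 0.2 -0. ]
 [ 0.2  0.1]
 [ 0.5  0.3]]
[0.48020145 0.30535804 0.14582976] [0.46635556 0.29770495 0.11501609] [0.48758883 0.3192349  0.17578453]
```

Request:
{"op": "jog_arm", "data": {
  "jaw": [1,1,1,1,1,1,1,1],
  "slide": [
    [0.018,0.044,0],
    [0.018,0.044,0],
    [0.018,0.044,0],
    [0.018,0.044,0],
    [0.018,0.044,0],
    [0.018,0.044,0],
    [0.018,0.044,0],
    [0.018,0.044,0]
  ],
  "rotation": [
    [0,0,1],
    [0,0,1],
    [0,0,1],
    [0,0,1],
    [0,0,1],
    [0,0,1],
    [0,0,1],
    [0,0,1]
  ]
}}

```text
time_s: 0.95
tool_pos: [0.2688, -0.1818, 0.3025]
tool_rot: [[0.933, 0.36, 0.001], [0.36, -0.933, -0.0], [0.0, 0.0, -1.0]]
wrist_force: [0.7, -0.5, 0.5]
opening: 1.002
```

Request:
{"op": "jog_arm", "data": {
  "jaw": [1,1,1,1,1,1,1,1],
  "slide": [
    [0.02,0.049,0],
    [0.02,0.049,0],
    [0.02,0.049,0],
    [0.02,0.049,0],
    [0.02,0.049,0],
    [0.02,0.049,0],
    [0.02,0.049,0],
    [0.02,0.049,0]
  ],
  "rotation": [
    [0,0,0],
    [0,0,0],
    [0,0,0],
    [0,0,0],
    [0,0,0],
    [0,0,0],
    [0,0,0],
    [0,0,0]
  ]
}}

```text
time_s: 1.75
tool_pos: [0.4199, 0.189, 0.3025]
tool_rot: [[0.933, 0.361, 0.0], [0.361, -0.933, -0.0], [-0.0, 0.0, -1.0]]
wrist_force: [0.5, -0.3, -0.3]
opening: 1.0
```

Request:
{"op": "jog_arm", "data": {
  "jaw": [1,1,1,1],
  "slide": [
    [0.024,0.049,0],
    [0.024,0.049,0],
    [0,0,0],
    [0,0,0]
  ],
  "rotation": [
    [0,0,0],
    [0,0,0],
    [0,0,0],
    [0,0,0]
  ]
}}

```text
time_s: 2.15
tool_pos: [0.4637, 0.277, 0.3012]
tool_rot: [[0.932, 0.362, -0.003], [0.362, -0.932, -0.002], [-0.003, 0.001, -1.0]]
wrist_force: [-0.3, -0.5, -0.3]
opening: 0.998
```

```bash
python3 - <<'E'
from station import manip,cams
from h import *
c=cams.read_camera('wrist');np.savez('wrist1.npz',**c)
cv2.imwrite('pics/wrist1.png',c['color'][...,::-1])
s=manip.sense();print(s['time_s'],s['tool_pos'],np.round(s['qpos'],2))
print(proj(c,[[.477,.3085,.178],[.477,.3085,.106]]))
E
```

```text
2.2 [0.46355508 0.2761058  0.30208631] [ 0.43  0.07  1.4  -0.    1.68  1.63]
[[281.59579876 197.12402133]
 [289.63964236 177.06073887]]
```

View pics/wrist1.png

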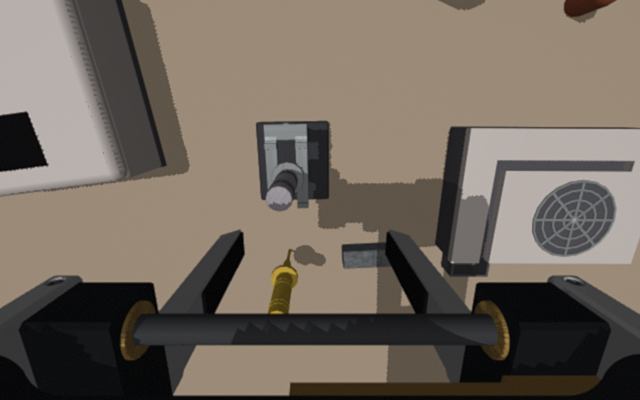

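Wrist view: pick handle top at (278,198) in the fork, close to the predicted (282,197). The yellow look-alike is at (283,275), and the channel is visible at right from (632,165) to (497,165) to (480,270). I'll refine both positions from this view.

```bash
python3 - <<'E'
from h import *
c=dict(np.load('wrist1.npz'));P=cloud(c);g=c['color'].astype(int)
m=np.zeros((400,640),np.uint8);k=(P[...,2]>.170)&(P[...,2]<.19);k[:,:255]=0;k[:,310:]=0;k[215:]=0
v,u=np.where(k);print(len(u),u.mean(),v.mean(),u.min(),u.max(),v.min(),v.max())
print(ray(c,[u.mean(),v.mean()],.178))
# fork tops near z .1
k=(P[...,2]>.095)&(P[...,2]<.11);k[:,:240]=0;k[:,330:]=0
Q=P[k];r=cv2.minAreaRect((Q[:,:2]*1000).astype(np.float32));print(len(Q),r)
# foot
k=(P[...,2]>.008)&(P[...,2]<.016);k[:,:240]=0;k[:,340:]=0;k[:115]=0;k[215:]=0
Q=P[k];r=cv2.minAreaRect((Q[:,:2]*1000).astype(np.float32));print(len(Q),r)
# channel pts
print(ray(c,[[632,166],[497,166],[481,262]],.055))
th=np.deg2rad(20.9);R=np.array([[np.cos(th),-np.sin(th)],[np.sin(th),np.cos(th)]]);o=np.array([.5535,.0138])
for p in [(.04,-.07),(.04,.07),(-.08,.07)]:
    w=o+R@p;print(w,proj(c,[*w,.055]))
cv2.imwrite('pics/c3.png',cv2.resize(c['color'][110:230,240:345,::-1],None,fx=5,fy=5,interpolation=cv2.INTER_CUBIC))
E
```

```text
594 278.8333333333333 196.68013468013467 265 292 183 210
[[0.47659107 0.31048057 0.178     ]]
2256 ((439.0985107421875, 296.8070373535156), (179.29757690429688, 40.34193801879883), 21.92996597290039)
2733 ((476.0420837402344, 312.0042419433594), (100.02764892578125, 89.6154556274414), 21.948543548583984)
[[ 0.61691898 -0.04651725  0.055     ]
 [ 0.56196289  0.09529084  0.055     ]
 [ 0.45049695  0.05103284  0.055     ]]
[ 0.61583984 -0.03732479] [[624.6524784  163.95469143]]
[0.56589652 0.09346383] [[500.24618154 163.34170275]]
[0.45379198 0.05065527] [[482.62227629 259.86120744]]
```

View pics/c3.png

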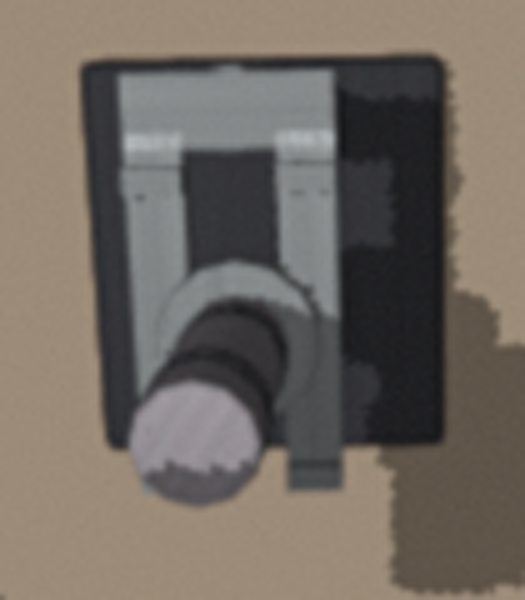

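Request:
{"op": "jog_arm", "data": {
  "jaw": [1,1,1,1,1],
  "slide": [
    [0.013,0.033,0],
    [0,0,-0.03],
    [0,0,-0.03],
    [0,0,-0.019],
    [0,0,0]
  ],
  "rotation": [
    [0,0,0],
    [0,0,0],
    [0,0,0],
    [0,0,0],
    [0,0,0]
  ]
}}

```text
time_s: 2.7
tool_pos: [0.4752, 0.307, 0.2211]
tool_rot: [[0.934, 0.358, -0.005], [0.358, -0.934, -0.003], [-0.006, 0.001, -1.0]]
wrist_force: [0.7, 0.5, -0.1]
opening: 0.999
```

```bash
python3 - <<'E'
from station import manip,cams
from h import *
c=cams.read_camera('wrist');np.savez('wrist2.npz',**c)
cv2.imwrite('pics/wrist2.png',c['color'][...,::-1])
s=manip.sense();print(s['time_s'],s['tool_pos'],s['wrist_force'])
E
```

```text
2.75 [0.47610973 0.30764038 0.22335266] [0.05839153 0.3428263  0.12481135]
```

View pics/wrist2.png

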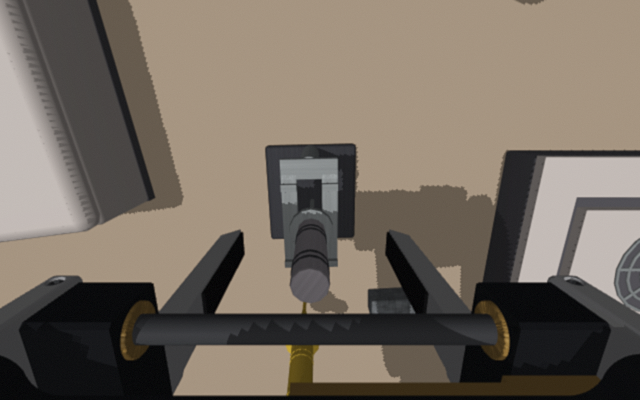

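The handle stands between the jaws with its top at (310,282), so I'll close on it.

Request:
{"op": "jog_arm", "data": {
  "jaw": [-0.4,-0.4,-0.5,-0.6,-1,-1,-1,-1],
  "slide": [
    [0,0.001,0],
    [0,0,0],
    [0,0,0],
    [0,0,0],
    [0,0,0],
    [0,0,0],
    [0,0,0],
    [0,0,0]
  ],
  "rotation": [
    [0,0,0],
    [0,0,0],
    [0,0,0],
    [0,0,0],
    [0,0,0],
    [0,0,0],
    [0,0,0],
    [0,0,0]
  ],
  "newtons": 30
}}

```text
time_s: 3.55
tool_pos: [0.4769, 0.3105, 0.2236]
tool_rot: [[0.933, 0.36, -0.0], [0.36, -0.933, -0.0], [-0.0, 0.0, -1.0]]
wrist_force: [0.0, -0.9, -0.0]
opening: 0.357
```

Request:
{"op": "jog_arm", "data": {
  "jaw": [-1,-1,-1,-1],
  "slide": [
    [0,0,0],
    [0,0,0],
    [0,0,0],
    [0,0,0]
  ],
  "rotation": [
    [0,0,0],
    [0,0,0],
    [0,0,0],
    [0,0,0]
  ]
}}

```text
time_s: 3.95
tool_pos: [0.4769, 0.3105, 0.2236]
tool_rot: [[0.933, 0.36, -0.0], [0.36, -0.933, -0.0], [-0.0, 0.0, -1.0]]
wrist_force: [0.5, -0.3, 0.4]
opening: 0.211
```

Request:
{"op": "jog_arm", "data": {
  "jaw": [-1,-1,-1,-1,-1,-1,-1,-1],
  "slide": [
    [0,0,0],
    [0,0,0.005],
    [0,0,0.01],
    [0,0,0.02],
    [0,0,0.025],
    [0,0,0.025],
    [0,0,0.015],
    [0,0,0]
  ],
  "rotation": [
    [0,0,0],
    [0,0,0],
    [0,0,0],
    [0,0,0],
    [0,0,0],
    [0,0,0],
    [0,0,0],
    [0,0,0]
  ]
}}

```text
time_s: 4.75
tool_pos: [0.4776, 0.3109, 0.3274]
tool_rot: [[0.933, 0.36, 0.006], [0.36, -0.933, 0.003], [0.007, -0.001, -1.0]]
wrist_force: [0.5, -0.3, -0.2]
opening: 0.213
```

```bash
python3 - <<'E'
from station import manip,cams
from h import *
s=manip.sense();print(s['time_s'],s['tool_pos'],s['wrist_force'],s['opening'])
for n in ['wrist','scene']:
    c=cams.read_camera(n);np.savez(n+'3.npz',**c)
    cv2.imwrite(f'pics/{n}3.png',c['color'][...,::-1])
    t=s['tool_pos'];print(n,proj(c,[t-[0,0,.1956],t-[0,0,.1206],t-[0,0,.078]]))
E
```

```text
4.75 [0.47761719 0.31085173 0.32740904] [ 0.4637129  -0.3428004  -0.21553528] 0.212567960989032
wrist [[315.50732493 202.56559124]
 [315.71545698 230.50425659]
 [315.90949607 256.55114747]]
scene [[406.24240275 125.68405336]
 [410.57381144  97.48804236]
 [413.20509721  80.35925867]]
```

View pics/wrist3.png

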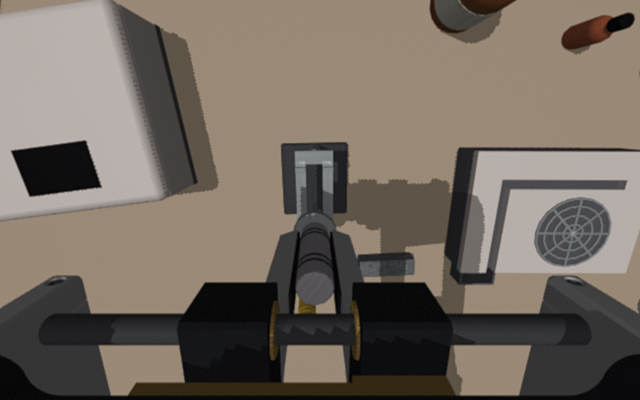

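View pics/scene3.png

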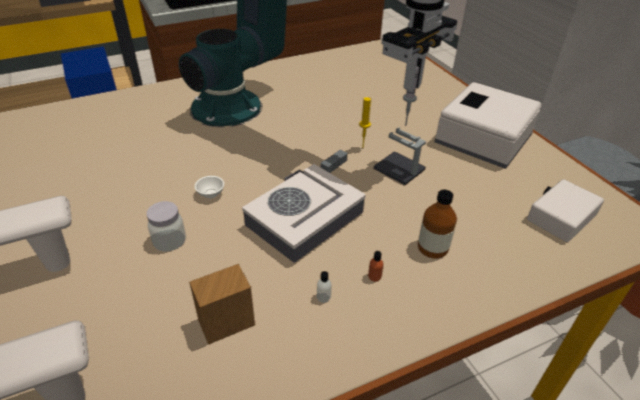

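The pick is held upright with its point at scene (407,125), where the geometry predicts it. Next I'll carry it above the closed end.

Request:
{"op": "jog_arm", "data": {
  "jaw": [-1,-1,-1,-1,-1,-1,-1,-1],
  "slide": [
    [0.01,-0.025,0],
    [0.018,-0.045,0],
    [0.02,-0.05,0],
    [0.02,-0.05,0],
    [0.02,-0.05,0],
    [0.02,-0.05,0],
    [0.018,-0.045,0],
    [0.012,-0.032,0]
  ],
  "rotation": [
    [0,0,0],
    [0,0,0],
    [0,0,0],
    [0,0,0],
    [0,0,0],
    [0,0,0],
    [0,0,0],
    [0,0,0]
  ]
}}

```text
time_s: 5.65
tool_pos: [0.6093, -0.0253, 0.3209]
tool_rot: [[0.934, 0.358, -0.004], [0.358, -0.934, -0.0], [-0.004, -0.001, -1.0]]
wrist_force: [-0.2, 0.6, -0.6]
opening: 0.209
```

Request:
{"op": "jog_arm", "data": {
  "jaw": [-1,-1,-1,-1],
  "slide": [
    [0,0,-0.02],
    [0,0,-0.01],
    [0,0,0],
    [0,0,0]
  ],
  "rotation": [
    [0,0,0],
    [0,0,0],
    [0,0,0],
    [0,0,0]
  ]
}}

```text
time_s: 6.05
tool_pos: [0.6087, -0.0213, 0.2929]
tool_rot: [[0.932, 0.361, -0.002], [0.361, -0.932, 0.0], [-0.002, -0.001, -1.0]]
wrist_force: [-0.3, -0.5, -1.2]
opening: 0.207
```

```bash
python3 - <<'E'
from station import manip,cams
from h import *
s=manip.sense();print(s['time_s'],s['tool_pos'],s['wrist_force'],s['opening']);print(np.round(s['tool_rot'],4))
for n in ['wrist','scene','top']:
    c=cams.read_camera(n);np.savez(n+'4.npz',**c)
    cv2.imwrite(f'pics/{n}4.png',c['color'][...,::-1])
    t=s['tool_pos'];print(n,proj(c,[t-[0,0,.1956],t-[0,0,.1206],t-[0,0,.078]]))
E
```

```text
6.05 [ 0.60873203 -0.0213135   0.2928549 ] [-0.29459267 -0.52250146 -1.1747725 ] 0.20679533125379493
[[ 9.324e-01  3.614e-01 -1.900e-03]
 [ 3.614e-01 -9.324e-01  3.000e-04]
 [-1.700e-03 -1.000e-03 -1.000e+00]]
wrist [[315.53574011 201.00207872]
 [315.71871482 229.25493542]
 [315.88921096 255.58099416]]
scene [[299.98475364 208.45420653]
 [299.67258414 179.37261536]
 [299.48064137 161.4913001 ]]
top [[344.92084168 180.5525752 ]
 [345.31497526 173.76817465]
 [345.5661614  169.44439333]]
```

View pics/wrist4.png

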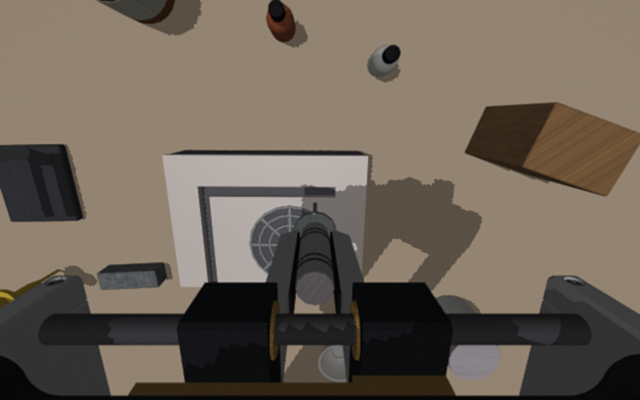

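View pics/scene4.png

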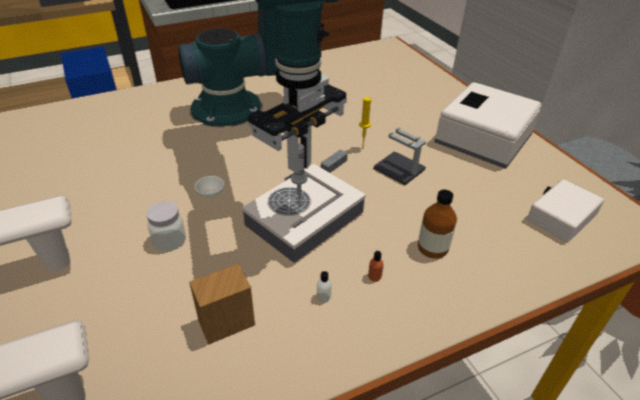

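```bash
python3 - <<'E'
from h import *
c=dict(np.load('wrist4.npz'))
cv2.imwrite('pics/c4.png',cv2.resize(c['color'][140:300,160:380,::-1],None,fx=3.6,fy=3.6,interpolation=cv2.INTER_CUBIC))
g=c['color'].astype(int).sum(-1)
for u in (225,245,265,285,300,325): print('col',u,g[178:204,u].tolist())
for v in (205,220,235,250,265): print('row',v,g[v,190:222].tolist())
print('end',g[192,322:345].tolist(),g[193,192:215].tolist())
E
```

```text
col 225 [524, 525, 523, 524, 525, 525, 534, 514, 391, 252, 220, 228, 232, 230, 228, 233, 217, 208, 297, 483, 529, 522, 522, 521, 517, 519]
col 245 [529, 535, 531, 526, 528, 529, 533, 521, 408, 272, 233, 229, 230, 232, 235, 230, 225, 201, 279, 483, 532, 525, 522, 524, 522, 524]
col 265 [533, 528, 529, 528, 535, 530, 536, 524, 425, 277, 225, 228, 231, 227, 230, 226, 222, 200, 277, 471, 530, 529, 524, 523, 519, 524]
col 285 [534, 529, 531, 531, 534, 528, 539, 527, 448, 294, 225, 234, 227, 232, 232, 237, 222, 205, 261, 442, 528, 529, 526, 525, 525, 528]
col 300 [534, 535, 532, 533, 531, 536, 533, 507, 432, 294, 234, 235, 232, 228, 232, 233, 223, 209, 256, 427, 524, 535, 515, 525, 532, 531]
col 325 [536, 533, 529, 533, 532, 531, 538, 537, 476, 268, 140, 138, 137, 143, 140, 139, 149, 184, 214, 277, 322, 332, 329, 330, 325, 330]
row 205 [515, 516, 516, 511, 516, 515, 517, 521, 498, 370, 217, 172, 174, 139, 144, 195, 227, 231, 218, 282, 437, 514, 522, 517, 517, 518, 523, 517, 518, 517, 516, 521]
row 220 [516, 509, 510, 512, 513, 512, 513, 513, 515, 520, 482, 304, 184, 178, 164, 150, 188, 227, 225, 223, 233, 350, 496, 521, 518, 513, 512, 515, 514, 516, 513, 518]
row 235 [508, 512, 512, 511, 510, 510, 515, 511, 514, 513, 515, 507, 449, 249, 174, 171, 151, 136, 169, 215, 224, 216, 285, 443, 511, 516, 514, 514, 512, 514, 508, 508]
row 250 [508, 509, 509, 505, 506, 507, 510, 506, 510, 506, 508, 511, 517, 493, 357, 212, 174, 172, 133, 149, 211, 223, 216, 239, 356, 497, 518, 509, 511, 509, 509, 510]
row 265 [506, 508, 509, 508, 506, 506, 509, 507, 508, 507, 508, 508, 508, 507, 516, 479, 284, 177, 173, 155, 140, 165, 214, 218, 212, 279, 446, 513, 512, 507, 508, 506]
end [147, 144, 141, 140, 143, 139, 143, 143, 140, 140, 135, 139, 168, 259, 323, 331, 327, 322, 326, 327, 328, 325, 334] [515, 514, 517, 521, 527, 492, 322, 186, 180, 169, 140, 127, 165, 214, 230, 227, 225, 225, 228, 227, 232, 226, 228]
```

View pics/c4.png

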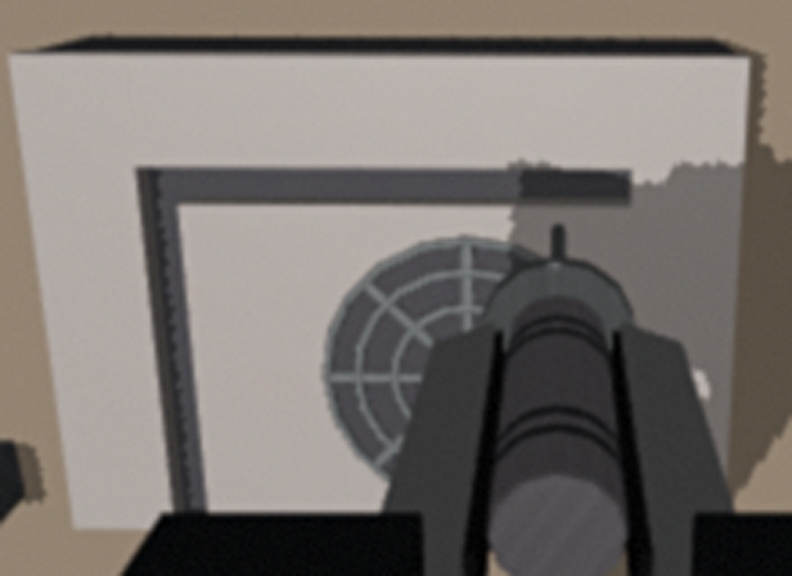

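```bash
python3 - <<'E'
from h import *
c=dict(np.load('wrist4.npz'));g=c['color'].astype(int).sum(-1)
print(g[198:212,310:322])
l1=[(225,186.1,196.45),(245,186.2,196.5),(265,186.3,196.5),(285,186.4,196.65),(300,186.4,196.7)]
l2=[(205,199,209.5),(220,200.7,211.1),(235,202.4,212.5),(250,204,214),(265,205.6,215.6)]
A=np.array([(ray(c,(u,a),.06)[0,:2]+ray(c,(u,b),.06)[0,:2])/2 for u,a,b in l1])
B=np.array([(ray(c,(a,v),.06)[0,:2]+ray(c,(b,v),.06)[0,:2])/2 for v,a,b in l2])
for M in (A,B):
    d=np.linalg.svd(M-M.mean(0))[2][0];print(M.mean(0),np.degrees(np.arctan2(d[1],d[0])))
w1=[np.linalg.norm(ray(c,(u,a),.06)-ray(c,(u,b),.06)) for u,a,b in l1];print(w1)
w2=[np.linalg.norm(ray(c,(a,v),.06)-ray(c,(b,v),.06)) for v,a,b in l2];print(w2)
print('end,outer',ray(c,[(334.75,191.5),(197.8,191.3)],.06))
def line(M):
    d=np.linalg.svd(M-M.mean(0))[2][0];return M.mean(0),d
a,da=line(A);b,db=line(B)
t=np.linalg.solve(np.c_[da,-db],b-a);cor=a+da*t[0];print('corner',cor)
e=ray(c,(334.75,191.5),.06)[0,:2];print('len corner->endwall (146)',np.linalg.norm(e-cor))
# top view check
c=dict(np.load('top0.npz'));g=c['color'].astype(int).sum(-1)
for u in (315,325,335,345):print('T',u,g[172:206,u].tolist())
for v in (210,220,230):print('R',v,g[v,298:326].tolist())
E
```

```text
[[323 324 322 320 323 323 319 319 322 325 322 322]
 [332 330 328 332 328 328 332 331 332 330 331 332]
 [325 327 329 331 330 330 334 332 325 331 326 329]
 [324 331 330 322 314 310 320 331 333 326 327 331]
 [329 332 319 275 208 206 257 316 333 330 331 327]
 [327 329 307 208 130 119 191 306 331 332 326 327]
 [328 329 302 176 110 114 166 279 328 331 327 327]
 [325 335 303 172 119 118 164 270 324 330 328 328]
 [328 335 306 170 113 120 161 273 326 329 325 326]
 [329 328 302 175 118 116 162 271 323 333 326 326]
 [332 339 304 175 111 124 168 270 324 330 332 325]
 [330 339 307 175 115 119 162 275 329 332 330 327]
 [308 321 292 162 114 114 159 266 323 335 333 332]
 [226 242 225 154 125 129 138 206 263 283 304 315]]
[0.5883046  0.03194477] -69.0383982518605
[0.51468934 0.07634852] -159.0376559947655
[np.float64(0.011873418022601032), np.float64(0.011799511817737047), np.float64(0.011672150511511742), np.float64(0.011722413565691708), np.float64(0.01177553985608207)]
[np.float64(0.01180357638464505), np.float64(0.011867201100637288), np.float64(0.011701082073613452), np.float64(0.011765106849058
[... 653 characters left out ...]
4, 496, 550, 569, 549, 486, 359, 293, 287, 306, 321, 307, 298, 293, 297, 306, 350]
T 345 [557, 554, 564, 556, 556, 552, 561, 563, 525, 388, 273, 273, 290, 360, 491, 551, 555, 557, 551, 476, 390, 321, 287, 307, 284, 290, 284, 290, 383, 335, 293, 297, 317, 330]
R 210 [564, 578, 579, 560, 464, 305, 252, 290, 308, 411, 517, 564, 563, 564, 568, 576, 571, 565, 573, 575, 567, 575, 571, 566, 574, 574, 570, 568]
R 220 [572, 568, 572, 569, 569, 572, 571, 563, 461, 314, 272, 300, 324, 424, 526, 571, 570, 569, 573, 569, 573, 574, 575, 579, 572, 579, 569, 574]
R 230 [575, 571, 575, 573, 577, 574, 568, 576, 581, 567, 569, 561, 468, 315, 272, 296, 315, 423, 525, 570, 572, 575, 573, 572, 570, 573, 575, 575]
```

Wrist view: channel width measures 11.8 mm and corner to end wall 146.2 mm, against the 12 and 146 given, so the fit is good. The needle tip is at (314.6,203), still above and in front of the channel. I'll move it over the closed end and down to just above the rim.

Request:
{"op": "jog_arm", "data": {
  "jaw": [-1,-1,-1,-1],
  "slide": [
    [0.0075,-0.0122,0],
    [0,0,-0.015],
    [0,0,-0.012],
    [0,0,0]
  ],
  "rotation": [
    [0,0,0],
    [0,0,0],
    [0,0,0],
    [0,0,0]
  ]
}}

```text
time_s: 6.6
tool_pos: [0.6155, -0.0344, 0.2627]
tool_rot: [[0.933, 0.36, -0.007], [0.36, -0.933, 0.001], [-0.006, -0.003, -1.0]]
wrist_force: [-0.6, 0.4, -1.1]
opening: 0.208
```

```bash
python3 - <<'E'
from station import manip,cams
from h import *
s=manip.sense();print(s['time_s'],s['tool_pos'],s['wrist_force'],s['opening']);print(np.round(s['tool_rot'],4))
c=cams.read_camera('wrist');np.savez('wrist5.npz',**c)
t=manip.sense()['tool_pos'];print(t,proj(c,[t-[0,0,.1956]]))
cv2.imwrite('pics/c5.png',cv2.resize(c['color'][150:250,180:380,::-1],None,fx=4,fy=4,interpolation=cv2.INTER_CUBIC))
E
```

```text
6.6 [ 0.61548973 -0.03439227  0.26271695] [-0.60140079  0.35259981 -1.13162281] 0.20788796182311825
[[ 0.933   0.3599 -0.0067]
 [ 0.3599 -0.933   0.001 ]
 [-0.0059 -0.0034 -1.    ]]
[ 0.61583814 -0.03434479  0.26405122] [[316.12450603 200.25916193]]
```

View pics/c5.png

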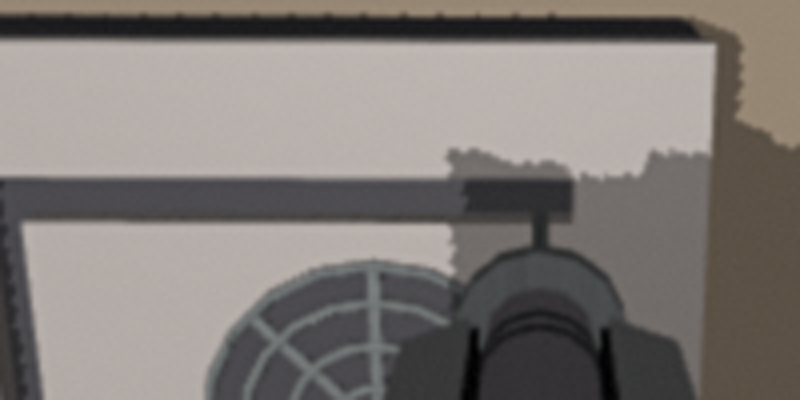

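```bash
python3 - <<'E'
from h import *
c=dict(np.load('wrist5.npz'));g=c['color'].astype(int).sum(-1)
print(g[190:214,306:330])
x=c['color'][185:225,285:345,::-1].astype(float);x=np.clip((x-20)*3,0,255).astype(np.uint8)
cv2.imwrite('pics/c5b.png',cv2.resize(x,None,fx=12,fy=12,interpolation=cv2.INTER_CUBIC))
for u in (225,245,265,285):print(u,g[186:216,u].tolist())
E
```

```text
[[392 422 503 519 496 417 422 501 494 417 390 389 419 501 519 524 536 534
  535 533 536 534 533 531]
 [325 347 382 398 380 339 342 389 383 340 328 326 342 379 401 447 518 535
  531 539 539 535 534 533]
 [333 332 333 336 333 330 333 337 335 331 329 332 327 335 342 387 459 526
  540 515 515 538 543 540]
 [328 325 323 327 323 325 329 324 324 322 331 328 328 326 328 350 411 505
  517 422 418 497 517 524]
 [253 253 251 253 250 252 257 256 254 254 259 263 272 274 275 275 311 399
  470 367 337 377 390 423]
 [165 169 166 163 167 167 168 166 167 168 169 172 177 177 179 179 197 287
  366 342 330 330 326 345]
 [137 136 142 136 142 139 139 140 141 135 140 140 141 143 138 133 160 251
  325 336 332 329 332 333]
 [143 138 139 142 143 143 143 142 146 147 142 138 144 145 139 143 161 259
  329 335 328 334 335 335]
 [144 145 143 144 145 144 138 142 141 139 145 147 142 148 142 139 167 253
  321 338 336 330 331 332]
 [144 139 148 148 145 147 142 144 142 142 139 143 143 143 148 141 165 253
  326 335 334 330 335 331]
 [147 143 141 146 141 142 147 147 144 146 143 146 145 145 140 140 166 255
  326 340 328 33
[... 1244 characters left out ...]
 155 183 196 204 188 179 172 153 143 139 144 145 176
  222 278 320 336 334 334]]
225 [527, 528, 530, 527, 531, 528, 534, 513, 366, 247, 223, 231, 232, 231, 231, 232, 223, 216, 210, 328, 494, 533, 527, 523, 522, 523, 518, 522, 524, 525]
245 [534, 530, 531, 530, 526, 530, 540, 514, 368, 246, 226, 228, 232, 236, 232, 237, 230, 217, 220, 332, 496, 534, 528, 527, 525, 525, 527, 525, 526, 523]
265 [530, 534, 535, 528, 531, 533, 541, 522, 415, 278, 228, 234, 238, 235, 240, 233, 235, 220, 224, 333, 498, 538, 529, 525, 528, 526, 528, 531, 532, 489]
285 [537, 536, 533, 534, 536, 533, 535, 524, 412, 283, 230, 236, 236, 241, 238, 235, 234, 219, 200, 288, 487, 538, 536, 531, 528, 527, 525, 529, 534, 517]
```

View pics/c5b.png

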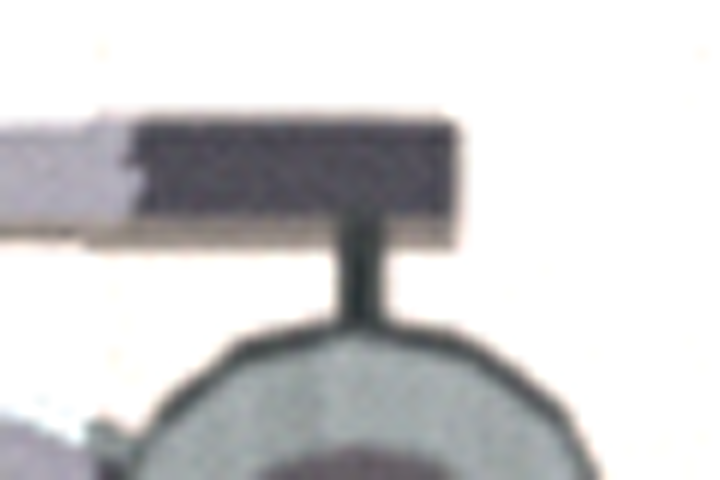

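```bash
python3 - <<'E'
from h import *
c=dict(np.load('wrist5.npz'))
tip=ray(c,(314.7,203.6),.0685)[0,:2]
a=ray(c,[(225,194.0),(225,205.35)],.06)[:,:2].mean(0);b=ray(c,[(285,194.2),(285,205.6)],.06)[:,:2].mean(0)
end=ray(c,(322.85,199.5),.06)[0,:2]
y=np.array([-.3577,.9338]);x=np.array([.9338,.3577])
d=(b-a);print('dir',np.degrees(np.arctan2(-d[0],d[1])),np.linalg.norm(d))
print('tip',tip,'lateral x rel. channel mid',(tip-a)@x,'(b)',(tip-b)@x,'dist from end wall along y',(tip-end)@y)
E
```

```text
dir -159.08220043310632 0.060697548280955214
tip [ 0.6121534  -0.03426883] lateral x rel. channel mid -0.0012322979727238598 (b) -0.0011878463429359184 dist from end wall along y 0.008196086678259414
```

Request:
{"op": "jog_arm", "data": {
  "jaw": [-1,-1,-1,-1],
  "slide": [
    [0.0012,0.0005,0],
    [0,0,-0.004],
    [0,0,-0.004],
    [0,0,0]
  ],
  "rotation": [
    [0,0,0],
    [0,0,0],
    [0,0,0],
    [0,0,0]
  ]
}}

```text
time_s: 7.05
tool_pos: [0.6176, -0.0338, 0.258]
tool_rot: [[0.933, 0.36, -0.001], [0.36, -0.933, 0.0], [-0.001, -0.0, -1.0]]
wrist_force: [-0.6, 0.4, -0.2]
opening: 0.21
```

Request:
{"op": "jog_arm", "data": {
  "jaw": [-1,-1,-1,-1,-1],
  "slide": [
    [-0.0005,0,-0.003],
    [0,0,-0.003],
    [0,0,-0.003],
    [0,0,0],
    [0,0,0]
  ],
  "rotation": [
    [0,0,0],
    [0,0,0],
    [0,0,0],
    [0,0,0],
    [0,0,0]
  ]
}}

```text
time_s: 7.55
tool_pos: [0.6173, -0.0339, 0.2495]
tool_rot: [[0.933, 0.36, -0.0], [0.36, -0.933, -0.0], [-0.0, -0.0, -1.0]]
wrist_force: [0.7, 0.4, -1.3]
opening: 0.212
```

```bash
python3 - <<'E'
from station import manip,cams
from h import *
c=cams.read_camera('wrist');np.savez('wrist6.npz',**c)
s=manip.sense();print(s['time_s'],s['tool_pos'],s['wrist_force'],s['opening']);print(np.round(s['tool_rot'],4))
x=c['color'][185:235,275:345,::-1].astype(float);x=np.clip((x-20)*3,0,255).astype(np.uint8)
cv2.imwrite('pics/c6b.png',cv2.resize(x,None,fx=10,fy=10,interpolation=cv2.INTER_CUBIC))
E
```

```text
7.6 [ 0.61739952 -0.0339309   0.24975701] [ 0.76945499  0.13405826 -0.90846314] 0.20919936833314814
[[ 9.329e-01  3.601e-01  1.000e-04]
 [ 3.601e-01 -9.329e-01 -1.000e-04]
 [ 1.000e-04  1.000e-04 -1.000e+00]]
```

View pics/c6b.png

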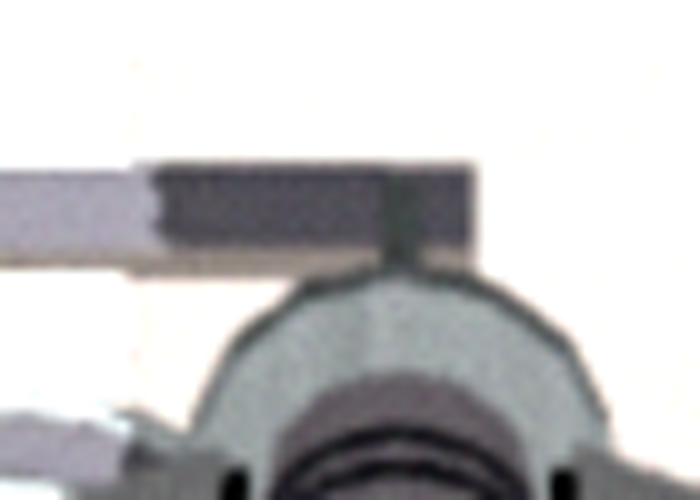

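```bash
python3 - <<'E'
from h import *
c=dict(np.load('wrist6.npz'));g=c['color'].astype(int).sum(-1)
print(g[198:214,308:324]);
for u in (225,245,265,285):print(u,g[196:216,u].tolist())
p=g[:, :]
y=np.array([-.3577,.9338]);x=np.array([.9338,.3577])
def cross(v,th):  # subpixel falling & rising
    i=np.where((v[:-1]>=th)&(v[1:]<th))[0][0];j=np.where((v[:-1]<th)&(v[1:]>=th))[0][-1]
    return i+(v[i]-th)/(v[i]-v[i+1]), j+(th-v[j])/(v[j+1]-v[j])
mids=[]
for u in (225,235,245,255,265,275):
    a,b=cross(g[196:218,u],375);mids.append(ray(c,[(u,196+a),(u,196+b)],.06)[:,:2].mean(0))
for r in (203,204,205):
  for z in (.054,):
    tip=ray(c,(314.6,r),z)[0,:2];print(r,[round(1000*float((tip-m)@x),2) for m in mids])
print(mids[0],mids[-1])
E
```

```text
[[333 335 332 330 331 330 327 327 328 331 324 339 381 422 461 367]
 [340 339 341 337 340 332 335 336 338 335 329 332 337 346 374 340]
 [316 315 316 317 317 313 325 320 319 319 319 318 313 315 320 325]
 [206 200 197 200 201 209 220 229 227 222 222 222 222 225 268 327]
 [139 141 140 140 133 136 151 147 150 147 154 149 150 160 227 319]
 [140 139 147 139 138 128 128 129 132 138 137 141 133 151 222 319]
 [144 142 141 139 140 127 127 126 129 137 141 142 139 153 224 323]
 [141 142 147 143 144 129 127 127 133 137 145 142 143 152 226 319]
 [145 140 143 145 136 129 127 133 132 140 138 143 142 149 224 323]
 [140 143 142 144 141 133 127 129 129 136 144 142 140 148 226 320]
 [142 145 145 148 142 132 127 130 132 134 144 142 143 148 227 317]
 [162 165 162 161 153 134 122 129 135 151 162 165 156 171 236 319]
 [195 195 197 192 183 135 119 126 138 170 190 198 193 197 248 322]
 [201 196 185 168 168 138 135 134 140 160 181 184 193 200 248 321]
 [173 158 151 141 150 148 158 161 147 146 139 141 149 152 197 273]
 [140 139 143 161 191 200 206 202 182 171 154 153 139 142 140 174]]
225 [524, 522, 528, 525, 456, 295, 227, 223, 227, 232, 235, 227, 230, 229, 213, 221, 328, 493, 525, 519]
245 [527, 523, 534, 540, 511, 332, 227, 226, 237, 228, 233, 234, 228, 227, 215, 218, 328, 491, 531, 526]
265 [529, 527, 531, 537, 510, 330, 229, 229, 230, 233, 232, 230, 233, 226, 215, 209, 317, 493, 532, 528]
285 [537, 535, 513, 515, 504, 334, 226, 232, 234, 232, 230, 234, 236, 227, 212, 221, 335, 500, 535, 532]
203 [1.91, 1.89, 1.99, 1.96, 1.96, 1.92]
204 [0.87, 0.86, 0.96, 0.93, 0.92, 0.89]
205 [-0.16, -0.17, -0.08, -0.1, -0.11, -0.15]
[0.58254626 0.04661705] [0.59988187 0.00132379]
```

Needle is down in the closed end at column 314.6, about 0.7 mm right of the channel middle in extractor x and 3–4 mm below the rim. I'll correct by 0.5 mm and start the draw at 3 mm per row (30 mm/s).

Request:
{"op": "jog_arm", "data": {
  "jaw": [-1,-1,-1,-1,-1,-1,-1,-1],
  "slide": [
    [-0.0005,-0.0002,-0.001],
    [0,0,0],
    [-0.0011,0.0028,0],
    [-0.001,0.0028,0],
    [-0.0011,0.0028,0],
    [-0.0011,0.0028,0],
    [-0.0011,0.0028,0],
    [-0.001,0.0028,0]
  ],
  "rotation": [
    [0,0,0],
    [0,0,0],
    [0,0,0],
    [0,0,0],
    [0,0,0],
    [0,0,0],
    [0,0,0],
    [0,0,0]
  ]
}}

```text
time_s: 8.4
tool_pos: [0.6104, -0.017, 0.2487]
tool_rot: [[0.933, 0.36, 0.0], [0.36, -0.933, -0.0], [0.0, 0.0, -1.0]]
wrist_force: [0.0, -0.3, -0.5]
opening: 0.211
```

Request:
{"op": "jog_arm", "data": {
  "jaw": [-1,-1,-1,-1,-1,-1,-1,-1],
  "slide": [
    [-0.0011,0.0028,0],
    [-0.001,0.0028,0],
    [-0.0011,0.0028,0],
    [-0.0011,0.0028,0],
    [-0.001,0.0028,0],
    [-0.0011,0.0028,0],
    [-0.0011,0.0028,0],
    [-0.0011,0.0028,0]
  ],
  "rotation": [
    [0,0,0],
    [0,0,0],
    [0,0,0],
    [0,0,0],
    [0,0,0],
    [0,0,0],
    [0,0,0],
    [0,0,0]
  ]
}}

```text
time_s: 9.2
tool_pos: [0.6018, 0.0053, 0.2487]
tool_rot: [[0.933, 0.36, 0.0], [0.36, -0.933, -0.0], [0.0, 0.0, -1.0]]
wrist_force: [-1.0, -0.5, -1.3]
opening: 0.206
```

Request:
{"op": "jog_arm", "data": {
  "jaw": [-1,-1,-1,-1,-1,-1,-1,-1],
  "slide": [
    [-0.0011,0.0028,0],
    [-0.001,0.0028,0],
    [-0.0011,0.0028,0],
    [-0.0011,0.0028,0],
    [-0.001,0.0028,0],
    [-0.0011,0.0028,0],
    [-0.0011,0.0028,0],
    [-0.0011,0.0028,0]
  ],
  "rotation": [
    [0,0,0],
    [0,0,0],
    [0,0,0],
    [0,0,0],
    [0,0,0],
    [0,0,0],
    [0,0,0],
    [0,0,0]
  ]
}}

```text
time_s: 10.0
tool_pos: [0.5932, 0.0277, 0.2487]
tool_rot: [[0.933, 0.36, 0.0], [0.36, -0.933, -0.0], [0.0, 0.0, -1.0]]
wrist_force: [-0.8, -0.0, -1.0]
opening: 0.209
```

```bash
python3 - <<'E'
from station import manip,cams
from h import *
c=cams.read_camera('wrist');np.savez('wrist7.npz',**c)
s=manip.sense();print(s['time_s'],s['tool_pos'],s['wrist_force'],s['opening'])
x=c['color'][185:235,275:345,::-1].astype(float);x=np.clip((x-20)*2,0,255).astype(np.uint8)
cv2.imwrite('pics/c7b.png',cv2.resize(x,None,fx=10,fy=10,interpolation=cv2.INTER_CUBIC))
E
```

```text
10.05 [0.59302775 0.02813419 0.24874766] [-0.6290341   0.13662646 -1.44068431] 0.2077023900211071
```

View pics/c7b.png

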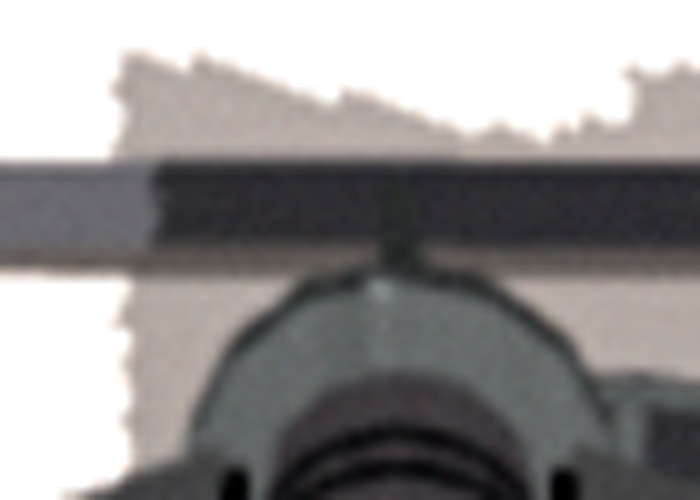

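The needle is still inside the channel at crop (400,180–260), as before, and forces are low. I'll carry on.

Request:
{"op": "jog_arm", "data": {
  "jaw": [-1,-1,-1,-1,-1,-1,-1,-1],
  "slide": [
    [-0.0011,0.0028,0],
    [-0.001,0.0028,0],
    [-0.0011,0.0028,0],
    [-0.0011,0.0028,0],
    [-0.001,0.0028,0],
    [-0.0011,0.0028,0],
    [-0.0011,0.0028,0],
    [-0.0011,0.0028,0]
  ],
  "rotation": [
    [0,0,0],
    [0,0,0],
    [0,0,0],
    [0,0,0],
    [0,0,0],
    [0,0,0],
    [0,0,0],
    [0,0,0]
  ]
}}

```text
time_s: 10.85
tool_pos: [0.5846, 0.0501, 0.2487]
tool_rot: [[0.933, 0.36, 0.0], [0.36, -0.933, -0.0], [0.0, 0.0, -1.0]]
wrist_force: [0.4, -0.1, -1.2]
opening: 0.212
```

Request:
{"op": "jog_arm", "data": {
  "jaw": [-1,-1,-1,-1,-1,-1,-1,-1],
  "slide": [
    [-0.0011,0.0028,0],
    [-0.001,0.0028,0],
    [-0.0011,0.0028,0],
    [-0.0011,0.0028,0],
    [-0.001,0.0028,0],
    [-0.0011,0.0028,0],
    [-0.0011,0.0028,0],
    [-0.0011,0.0028,0]
  ],
  "rotation": [
    [0,0,0],
    [0,0,0],
    [0,0,0],
    [0,0,0],
    [0,0,0],
    [0,0,0],
    [0,0,0],
    [0,0,0]
  ]
}}

```text
time_s: 11.65
tool_pos: [0.576, 0.0725, 0.2487]
tool_rot: [[0.933, 0.36, 0.0], [0.36, -0.933, -0.0], [0.0, 0.0, -1.0]]
wrist_force: [0.3, -1.0, -1.8]
opening: 0.211
```

Request:
{"op": "jog_arm", "data": {
  "jaw": [-1,-1,-1,-1,-1,-1,-1,-1],
  "slide": [
    [-0.0011,0.0028,0],
    [-0.001,0.0028,0],
    [-0.0011,0.0028,0],
    [-0.0011,0.0028,0],
    [-0.001,0.0028,0],
    [-0.0011,0.0028,0],
    [-0.0011,0.0028,0],
    [0,0,0]
  ],
  "rotation": [
    [0,0,0],
    [0,0,0],
    [0,0,0],
    [0,0,0],
    [0,0,0],
    [0,0,0],
    [0,0,0],
    [0,0,0]
  ]
}}

```text
time_s: 12.45
tool_pos: [0.5684, 0.0923, 0.2487]
tool_rot: [[0.933, 0.361, 0.0], [0.361, -0.933, 0.0], [0.0, -0.0, -1.0]]
wrist_force: [-0.2, 0.1, -1.3]
opening: 0.21
```

```bash
python3 - <<'E'
from station import manip,cams
from h import *
c=cams.read_camera('wrist');np.savez('wrist8.npz',**c)
s=manip.sense();print(s['time_s'],s['tool_pos'],s['wrist_force'],s['opening'])
x=c['color'][185:235,275:345,::-1].astype(float);x=np.clip((x-20)*2,0,255).astype(np.uint8)
cv2.imwrite('pics/c8b.png',cv2.resize(x,None,fx=10,fy=10,interpolation=cv2.INTER_CUBIC))
g=c['color'].astype(int).sum(-1);print(g[200:214,298:336]);print('left edge world',g[206,296:330])
E
```

```text
12.5 [0.56849439 0.09206731 0.24872133] [-0.0218922  -0.43991934 -1.09955439] 0.20905279388168935
[[335 334 334 341 335 338 336 320 294 287 286 286 287 288 287 290 288 286
  289 286 282 283 284 283 288 285 287 285 284 283 284 285 290 283 289 291
  290 280]
 [337 334 337 336 333 340 329 266 196 178 186 183 180 185 183 187 183 184
  184 182 184 184 179 180 180 182 181 180 187 176 183 184 182 182 184 179
  185 180]
 [336 339 334 336 336 337 326 246 158 132 136 139 135 141 139 140 137 139
  137 137 138 142 133 140 136 140 135 140 138 139 139 136 138 138 135 140
  138 139]
 [334 334 338 340 337 341 323 254 159 134 142 141 133 144 140 135 134 131
  126 141 137 138 136 139 139 144 139 141 141 136 140 142 139 138 139 140
  138 137]
 [331 335 338 334 336 341 332 259 159 136 141 141 145 145 137 134 133 130
  131 138 134 145 142 145 133 139 142 140 141 137 142 141 141 141 140 140
  141 141]
 [334 338 334 333 338 341 329 260 164 134 145 140 143 140 140 127 130 135
  139 137 138 145 143 148 140 142 144 142 142 141 145 148 144 143 145 142
  142 142]
 [336 336 333 338 336 337 330 257 162 139 139 13
[... 679 characters left out ...]
 208 199 207 206 201 194 199 198 199 198 196 199 201 199
  195 199]
 [333 332 336 336 332 340 328 263 159 138 141 143 147 142 144 144 144 143
  138 150 180 194 196 205 205 206 206 209 207 203 206 207 207 208 205 206
  209 209]
 [335 335 331 332 336 339 318 243 152 135 147 143 148 156 173 159 161 158
  147 143 138 147 151 154 161 191 220 242 252 246 244 244 244 246 241 245
  250 246]
 [337 332 335 336 338 316 249 173 127 127 141 145 174 233 269 223 204 201
  186 169 160 149 144 140 138 154 196 258 308 320 323 317 321 316 319 317
  318 316]]
left edge world [336 337 336 336 333 338 336 337 330 257 162 139 139 138 142 136 140 126
 130 130 132 133 145 144 139 142 141 140 140 144 142 142 136 145]
```

View pics/c8b.png

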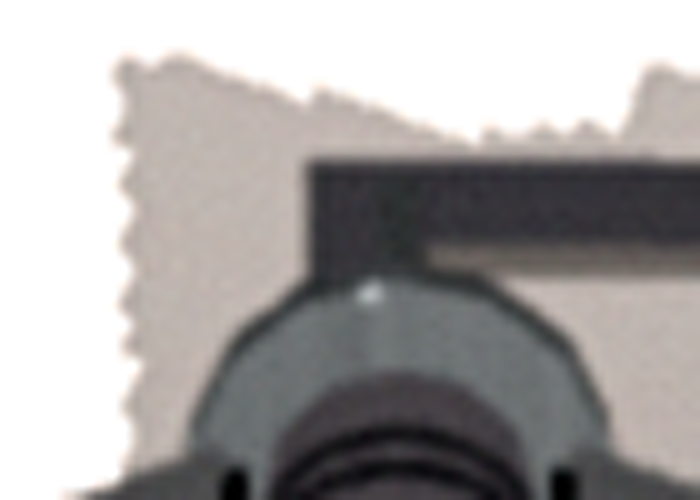

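The needle at column 314.6 is about 9 mm from the corner's left wall edge (305.2), so y is about 0.067. One more row takes it to the corner middle, then I turn onto the second leg.

Request:
{"op": "jog_arm", "data": {
  "jaw": [-1,-1,-1,-1,-1,-1,-1,-1],
  "slide": [
    [-0.0011,0.0026,0],
    [0,0,0],
    [-0.0028,-0.0011,0],
    [-0.0028,-0.001,0],
    [-0.0028,-0.0011,0],
    [-0.0028,-0.0011,0],
    [-0.0028,-0.001,0],
    [-0.0028,-0.0011,0]
  ],
  "rotation": [
    [0,0,0],
    [0,0,0],
    [0,0,0],
    [0,0,0],
    [0,0,0],
    [0,0,0],
    [0,0,0],
    [0,0,0]
  ]
}}

```text
time_s: 13.3
tool_pos: [0.5504, 0.088, 0.2487]
tool_rot: [[0.933, 0.36, 0.0], [0.36, -0.933, -0.0], [0.0, 0.0, -1.0]]
wrist_force: [-1.3, -0.6, -1.0]
opening: 0.206
```

```bash
python3 - <<'E'
from station import manip,cams
from h import *
c=cams.read_camera('wrist')
s=manip.sense();print(s['time_s'],s['tool_pos'],s['wrist_force'],s['opening'])
x=c['color'][180:240,275:345,::-1].astype(float);x=np.clip((x-20)*2,0,255).astype(np.uint8)
cv2.imwrite('pics/c9b.png',cv2.resize(x,None,fx=9,fy=9,interpolation=cv2.INTER_CUBIC))
g=c['color'].astype(int).sum(-1)
for v in (198,200,202,204,206):print(g[v,300:330].tolist())
E
```

```text
13.35 [0.55008702 0.08781048 0.24880439] [-0.34254551 -0.62486115 -1.53208515] 0.20631116604564975
[336, 334, 337, 337, 335, 338, 344, 318, 187, 134, 143, 144, 140, 139, 145, 141, 148, 136, 137, 168, 294, 390, 392, 345, 340, 365, 390, 382, 386, 354]
[334, 340, 338, 336, 339, 338, 346, 310, 183, 137, 144, 147, 140, 143, 147, 141, 143, 141, 132, 164, 255, 324, 341, 333, 339, 335, 339, 334, 335, 337]
[335, 334, 335, 338, 334, 339, 339, 315, 189, 134, 143, 141, 142, 134, 137, 145, 135, 140, 140, 161, 256, 328, 343, 339, 337, 335, 336, 338, 335, 332]
[338, 336, 341, 333, 338, 336, 342, 318, 190, 135, 143, 137, 143, 139, 128, 134, 130, 136, 137, 169, 256, 329, 340, 336, 338, 338, 337, 336, 332, 333]
[337, 334, 334, 331, 335, 341, 341, 314, 190, 134, 134, 140, 140, 132, 130, 132, 131, 135, 138, 166, 255, 330, 343, 338, 333, 340, 339, 337, 336, 340]
```

View pics/c9b.png

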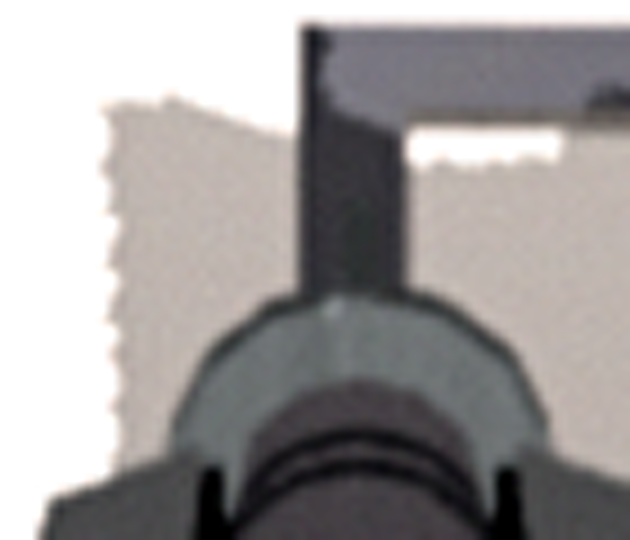

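Request:
{"op": "jog_arm", "data": {
  "jaw": [-1,-1,-1,-1,-1,-1,-1,-1],
  "slide": [
    [-0.0028,-0.0006,0],
    [-0.0028,-0.001,0],
    [-0.0028,-0.0011,0],
    [-0.0028,-0.0011,0],
    [-0.0028,-0.001,0],
    [-0.0028,-0.0011,0],
    [-0.0028,-0.0011,0],
    [-0.0028,-0.0011,0]
  ],
  "rotation": [
    [0,0,0],
    [0,0,0],
    [0,0,0],
    [0,0,0],
    [0,0,0],
    [0,0,0],
    [0,0,0],
    [0,0,0]
  ]
}}

```text
time_s: 14.15
tool_pos: [0.528, 0.0798, 0.2487]
tool_rot: [[0.933, 0.36, 0.0], [0.36, -0.933, -0.0], [0.0, 0.0, -1.0]]
wrist_force: [-1.2, 0.2, -1.8]
opening: 0.21
```

Request:
{"op": "jog_arm", "data": {
  "jaw": [-1,-1,-1,-1,-1,-1,-1,-1],
  "slide": [
    [-0.0028,-0.0011,0],
    [-0.0028,-0.001,0],
    [-0.0028,-0.0011,0],
    [-0.0028,-0.0011,0],
    [-0.0028,-0.001,0],
    [-0.0028,-0.0011,0],
    [-0.0028,-0.0011,0],
    [-0.0028,-0.0011,0]
  ],
  "rotation": [
    [0,0,0],
    [0,0,0],
    [0,0,0],
    [0,0,0],
    [0,0,0],
    [0,0,0],
    [0,0,0],
    [0,0,0]
  ]
}}

```text
time_s: 14.95
tool_pos: [0.5056, 0.0713, 0.2487]
tool_rot: [[0.933, 0.36, 0.0], [0.36, -0.933, -0.0], [0.0, 0.0, -1.0]]
wrist_force: [0.9, 0.4, -1.4]
opening: 0.208
```

```bash
python3 - <<'E'
from station import manip,cams
from h import *
c=cams.read_camera('wrist')
s=manip.sense();print(s['time_s'],s['tool_pos'],s['wrist_force'],s['opening'])
g=c['color'].astype(int).sum(-1)
for v in (198,200,202,204,206):print(g[v,300:330].tolist())
E
```

```text
15.0 [0.50529698 0.07116641 0.24870497] [-0.62460504  0.36081965 -1.13242733] 0.20527753477857505
[329, 325, 323, 322, 321, 329, 331, 314, 240, 151, 127, 135, 138, 136, 134, 131, 137, 137, 132, 128, 224, 380, 345, 325, 342, 362, 375, 354, 356, 337]
[327, 327, 326, 329, 323, 327, 330, 322, 239, 151, 132, 141, 136, 134, 136, 137, 134, 133, 132, 130, 191, 314, 327, 329, 329, 323, 322, 326, 325, 321]
[323, 328, 329, 325, 324, 327, 327, 316, 243, 153, 130, 130, 137, 137, 135, 132, 134, 136, 136, 130, 190, 308, 332, 328, 325, 322, 325, 320, 326, 323]
[322, 323, 324, 323, 327, 326, 328, 320, 239, 150, 130, 135, 129, 130, 123, 122, 131, 128, 131, 131, 189, 310, 336, 325, 327, 326, 326, 326, 323, 326]
[324, 324, 328, 321, 326, 323, 326, 316, 239, 153, 124, 131, 133, 125, 127, 127, 126, 135, 133, 130, 194, 313, 334, 320, 326, 322, 326, 326, 324, 325]
```

Request:
{"op": "jog_arm", "data": {
  "jaw": [-1,-1,-1,-1,-1,-1,-1,-1],
  "slide": [
    [-0.0028,-0.0011,0],
    [-0.0028,-0.001,0],
    [-0.0028,-0.0011,0],
    [-0.0028,-0.0011,0],
    [-0.0028,-0.001,0],
    [-0.0028,-0.0011,0],
    [-0.0028,-0.0011,0],
    [-0.0028,-0.0011,0]
  ],
  "rotation": [
    [0,0,0],
    [0,0,0],
    [0,0,0],
    [0,0,0],
    [0,0,0],
    [0,0,0],
    [0,0,0],
    [0,0,0]
  ]
}}

```text
time_s: 15.8
tool_pos: [0.4832, 0.0627, 0.2487]
tool_rot: [[0.933, 0.36, 0.0], [0.36, -0.933, -0.0], [0.0, 0.0, -1.0]]
wrist_force: [0.1, 0.1, -1.5]
opening: 0.205
```

Request:
{"op": "jog_arm", "data": {
  "jaw": [-1,-1,-1,-1,-1,-1,-1,-1],
  "slide": [
    [-0.0028,-0.0011,0],
    [-0.0028,-0.001,0],
    [-0.0028,-0.0011,0],
    [-0.0028,-0.0011,0],
    [-0.0028,-0.001,0],
    [-0.0028,-0.0011,0],
    [-0.0028,-0.0011,0],
    [-0.0028,-0.0011,0]
  ],
  "rotation": [
    [0,0,0],
    [0,0,0],
    [0,0,0],
    [0,0,0],
    [0,0,0],
    [0,0,0],
    [0,0,0],
    [0,0,0]
  ]
}}

```text
time_s: 16.6
tool_pos: [0.4608, 0.0541, 0.2487]
tool_rot: [[0.933, 0.36, 0.0], [0.36, -0.933, -0.0], [0.0, 0.0, -1.0]]
wrist_force: [-0.1, 0.3, 0.2]
opening: 0.209
```

Request:
{"op": "jog_arm", "data": {
  "jaw": [-1,-1,-1,-1],
  "slide": [
    [-0.0028,-0.0011,0],
    [-0.0028,-0.001,0],
    [0,0,0],
    [0,0,0]
  ],
  "rotation": [
    [0,0,0],
    [0,0,0],
    [0,0,0],
    [0,0,0]
  ]
}}

```text
time_s: 17.0
tool_pos: [0.4554, 0.052, 0.2488]
tool_rot: [[0.933, 0.36, 0.0], [0.36, -0.933, -0.0], [0.0, 0.0, -1.0]]
wrist_force: [-0.4, 0.3, -0.9]
opening: 0.208
```

```bash
python3 - <<'E'
from station import manip,cams
from h import *
s=manip.sense();print(s['time_s'],s['tool_pos'],s['wrist_force'],s['opening'])
a=[]
for n in('wrist','scene'):
    c=cams.read_camera(n)
    x=c['color'][180:250,270:360,::-1] if n=='wrist' else c['color'][130:200,250:340,::-1]
    a.append(cv2.resize(x,None,fx=4.4,fy=5,interpolation=cv2.INTER_CUBIC))
cv2.imwrite('pics/c10.png',np.hstack(a))
E
```

```text
17.0 [0.45542939 0.05204751 0.24875045] [-0.38083136  0.26503141 -0.88454441] 0.2079188071988822
```

View pics/c10.png

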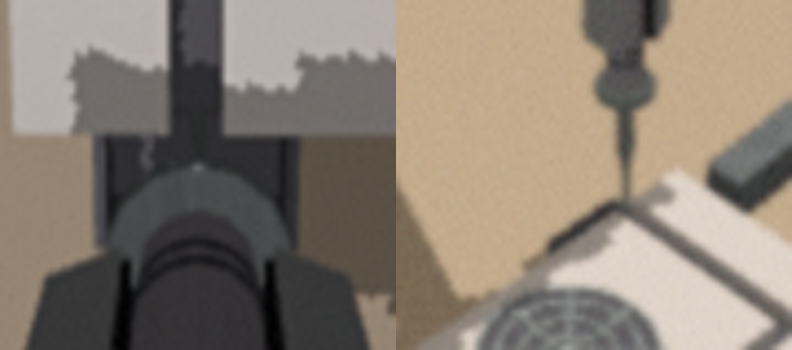

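The point stands at the channel mouth above the tray: wrist crop (197,165), scene crop (625,200). I'll lift it and carry it back over the rest.

Request:
{"op": "jog_arm", "data": {
  "jaw": [-1,-1,-1,-1,-1,-1],
  "slide": [
    [0,0,0.005],
    [0,0,0.015],
    [0,0,0.025],
    [0,0,0.025],
    [0,0,0.01],
    [0,0,0]
  ],
  "rotation": [
    [0,0,0],
    [0,0,0],
    [0,0,0],
    [0,0,0],
    [0,0,0],
    [0,0,0]
  ]
}}

```text
time_s: 17.7
tool_pos: [0.4561, 0.0521, 0.3306]
tool_rot: [[0.933, 0.36, 0.004], [0.36, -0.933, -0.0], [0.004, 0.002, -1.0]]
wrist_force: [-0.4, 0.3, -1.8]
opening: 0.21
```

Request:
{"op": "jog_arm", "data": {
  "jaw": [-1,-1,-1,-1,-1,-1,-1,-1],
  "slide": [
    [0.0015,0.0225,0],
    [0.003,0.036,0],
    [0.004,0.05,0],
    [0.004,0.05,0],
    [0.004,0.05,0],
    [0.003,0.035,0],
    [0.002,0.015,0],
    [0,0,0]
  ],
  "rotation": [
    [0,0,0],
    [0,0,0],
    [0,0,0],
    [0,0,0],
    [0,0,0],
    [0,0,0],
    [0,0,0],
    [0,0,0]
  ]
}}

```text
time_s: 18.5
tool_pos: [0.4766, 0.3113, 0.3266]
tool_rot: [[0.932, 0.363, -0.003], [0.363, -0.932, -0.002], [-0.004, 0.001, -1.0]]
wrist_force: [0.0, -1.6, -1.0]
opening: 0.206
```

Request:
{"op": "jog_arm", "data": {
  "jaw": [-1,-1,-1],
  "slide": [
    [0,0,0],
    [0,0,0],
    [0,0,0]
  ],
  "rotation": [
    [0,0,0],
    [0,0,0],
    [0,0,0]
  ]
}}

```text
time_s: 18.8
tool_pos: [0.4772, 0.3086, 0.3291]
tool_rot: [[0.934, 0.358, 0.001], [0.358, -0.934, -0.0], [0.0, 0.0, -1.0]]
wrist_force: [-0.4, -0.3, -0.1]
opening: 0.211
```

Request:
{"op": "jog_arm", "data": {
  "jaw": [-1,-1,-1,-1,-1,-1],
  "slide": [
    [0,0.0018,0],
    [0,0,0],
    [0,0,-0.01],
    [0,0,-0.01],
    [0,0,0],
    [0,0,0]
  ],
  "rotation": [
    [0,0,0],
    [0,0,0],
    [0,0,0],
    [0,0,0],
    [0,0,0],
    [0,0,0]
  ]
}}

```text
time_s: 19.4
tool_pos: [0.4767, 0.3118, 0.3076]
tool_rot: [[0.933, 0.36, -0.002], [0.36, -0.933, -0.001], [-0.002, 0.0, -1.0]]
wrist_force: [-0.1, -0.2, -1.2]
opening: 0.207
```

```bash
python3 - <<'E'
from station import manip,cams
from h import *
a=[]
for n in('wrist','scene'):
    c=cams.read_camera(n)
    x=c['color'][130:230,260:370,::-1] if n=='wrist' else c['color'][80:180,350:460,::-1]
    a.append(cv2.resize(x,None,fx=3.6,fy=4,interpolation=cv2.INTER_CUBIC))
s=manip.sense();print(s['time_s'],s['tool_pos'],s['wrist_force'],s['opening'])
cv2.imwrite('pics/c11.png',np.hstack(a))
E
```

```text
19.5 [0.47694507 0.31197492 0.30875563] [-0.15050757  0.53872584 -1.00713305] 0.208471469010811
```

View pics/c11.png

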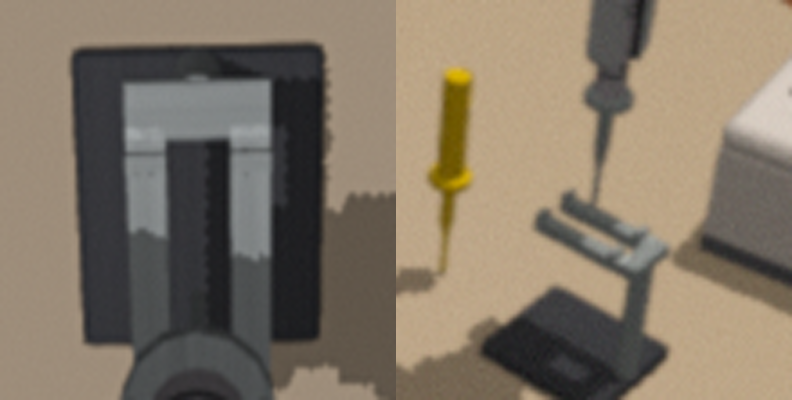

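The needle is over the fork gap: gap centre at crop x≈199, collar centre ≈199. I'll lower it.

Request:
{"op": "jog_arm", "data": {
  "jaw": [-1,-1,-1,-1,-1,-1,-1],
  "slide": [
    [0,-0.0012,0],
    [0,0,-0.015],
    [0,0,-0.02],
    [0,0,-0.02],
    [0,0,-0.015],
    [0,0,0],
    [0,0,0]
  ],
  "rotation": [
    [0,0,0],
    [0,0,0],
    [0,0,0],
    [0,0,0],
    [0,0,0],
    [0,0,0],
    [0,0,0]
  ]
}}

```text
time_s: 20.2
tool_pos: [0.4769, 0.3107, 0.2385]
tool_rot: [[0.933, 0.36, -0.0], [0.36, -0.933, -0.0], [-0.0, 0.0, -1.0]]
wrist_force: [-0.2, 0.3, -0.9]
opening: 0.213
```

Request:
{"op": "jog_arm", "data": {
  "jaw": [-1,-1,-1,-1,-1,-1,-1],
  "slide": [
    [0,0,-0.005],
    [0,0,-0.005],
    [0,0,-0.002],
    [0,0,-0.001],
    [0,0,-0.001],
    [0,0,-0.0005],
    [0,0,0]
  ],
  "rotation": [
    [0,0,0],
    [0,0,0],
    [0,0,0],
    [0,0,0],
    [0,0,0],
    [0,0,0],
    [0,0,0]
  ]
}}

```text
time_s: 20.9
tool_pos: [0.4769, 0.3107, 0.2242]
tool_rot: [[0.933, 0.36, 0.0], [0.36, -0.933, -0.0], [0.0, 0.0, -1.0]]
wrist_force: [-0.2, -0.1, -1.3]
opening: 0.205
```

```bash
python3 - <<'E'
from station import manip,cams
from h import *
a=[]
for n in('wrist','scene'):
    c=cams.read_camera(n)
    x=c['color'][130:330,210:430,::-1] if n=='wrist' else c['color'][80:180,350:460,::-1]
    a.append(cv2.resize(x,(396,400),interpolation=cv2.INTER_CUBIC))
s=manip.sense();print(s['time_s'],s['tool_pos'],s['wrist_force'],s['opening'])
cv2.imwrite('pics/c12.png',np.hstack(a))
E
```

```text
21.0 [0.47698005 0.31072515 0.22431881] [ 0.1891156  -1.57032026 -0.72570784] 0.20689341472426206
```

View pics/c12.png

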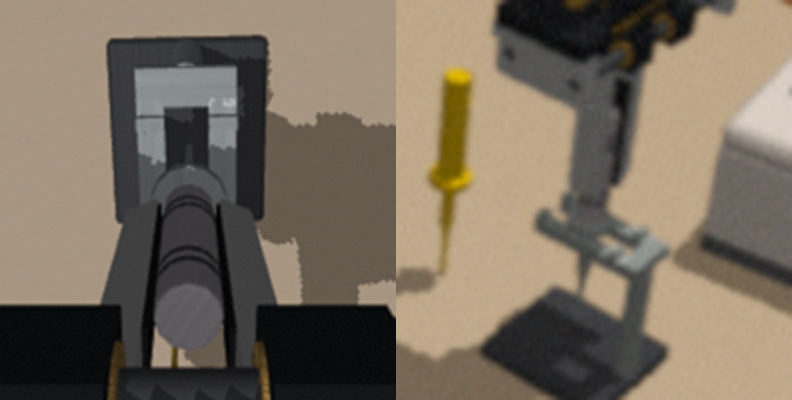

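The collar is between the lips and about 0.6 mm above the seat. I'll set it down, open, and draw up.

Request:
{"op": "jog_arm", "data": {
  "jaw": [-1,-1,-0.5,-0.4,-0.2,0.2,0.6,0.6],
  "slide": [
    [0,0,-0.0006],
    [0,0,0],
    [0,0,0],
    [0,0,0],
    [0,0,0],
    [0,0,0],
    [0,0,0],
    [0,0,0]
  ],
  "rotation": [
    [0,0,0],
    [0,0,0],
    [0,0,0],
    [0,0,0],
    [0,0,0],
    [0,0,0],
    [0,0,0],
    [0,0,0]
  ]
}}

```text
time_s: 21.8
tool_pos: [0.4769, 0.3107, 0.2236]
tool_rot: [[0.933, 0.36, 0.0], [0.36, -0.933, -0.0], [0.0, 0.0, -1.0]]
wrist_force: [0.5, 1.0, -0.2]
opening: 0.602
```

Request:
{"op": "jog_arm", "data": {
  "jaw": [0.6,0.6,0.6,0.6,0.6,0.6,0.6,0.6],
  "slide": [
    [0,0,0],
    [0,0,0.005],
    [0,0,0.015],
    [0,0,0.03],
    [0,0,0.03],
    [0,0,0.02],
    [0,0,0],
    [0,0,0]
  ],
  "rotation": [
    [0,0,0],
    [0,0,0],
    [0,0,0],
    [0,0,0],
    [0,0,0],
    [0,0,0],
    [0,0,0],
    [0,0,0]
  ]
}}

```text
time_s: 22.6
tool_pos: [0.477, 0.3107, 0.3244]
tool_rot: [[0.933, 0.36, 0.001], [0.36, -0.933, 0.001], [0.002, -0.0, -1.0]]
wrist_force: [-0.4, -0.5, 0.1]
opening: 0.802
```

```bash
python3 - <<'E'
from station import manip,cams
from h import *
a=[]
for n in('wrist','scene'):
    c=cams.read_camera(n);np.savez(n+'13.npz',**c);P=cloud(c)
    x=c['color'][130:330,210:430,::-1] if n=='wrist' else c['color'][80:180,350:460,::-1]
    a.append(cv2.resize(x,(396,400),interpolation=cv2.INTER_CUBIC))
    if n=='wrist':
        k=(P[...,2]>.170)&(P[...,2]<.19);k[:,:285]=0;k[:,345:]=0;k[:180]=0;k[280:]=0
        v,u=np.where(k);print(u.mean(),v.mean(),len(u),np.median(P[k][:,2]),ray(c,(u.mean(),v.mean()),.178))
        k=(P[...,2]>.008)&(P[...,2]<.016);k[:,:240]=0;k[:,380:]=0;k[:115]=0;k[225:]=0
        print(cv2.minAreaRect((P[k][:,:2]*1000).astype(np.float32)))
s=manip.sense();print(s['time_s'],s['tool_pos'],s['wrist_force'],s['opening'])
cv2.imwrite('pics/c13.png',np.hstack(a));cv2.imwrite('pics/scene13.png',c['color'][...,::-1])
E
```

```text
314.55991285403053 218.24183006535947 459 0.17807723500504777 [[0.47668534 0.31145903 0.178     ]]
((476.95965576171875, 312.0538024902344), (98.5955581665039, 90.11595916748047), 22.152484893798828)
22.7 [0.47653858 0.31049219 0.3220963 ] [-0.96904258 -0.63761795 -0.14583002] 0.8025402141155621
```

View pics/c13.png

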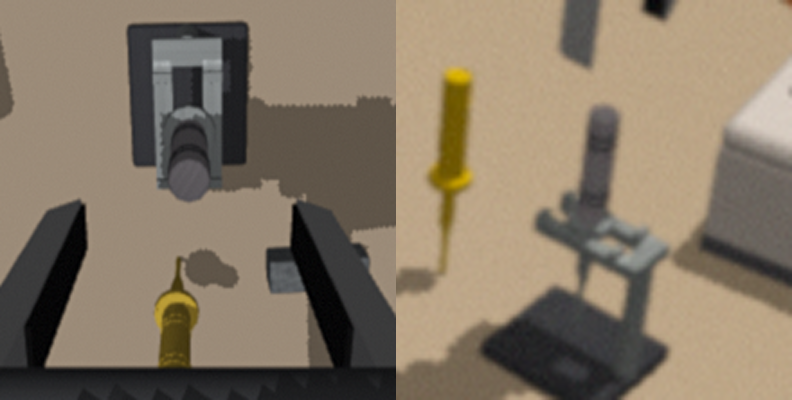

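View pics/scene13.png

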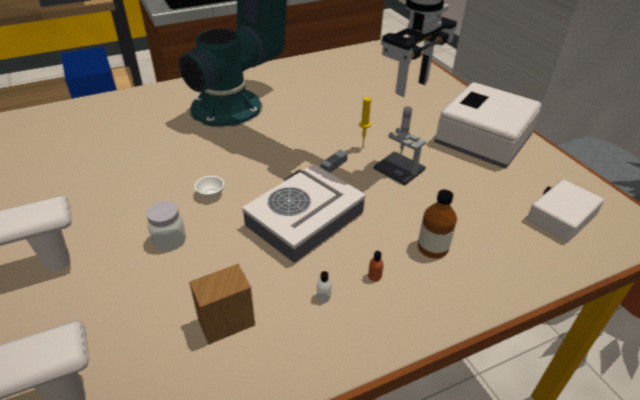

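The pick hangs upright: its top is at z 0.178 as it should be, its axis is within 1 mm of the rest's centre, and nothing else has moved. I'll let the arm settle for a moment and hand in.

Request:
{"op": "jog_arm", "data": {
  "jaw": [0.6,0.6,0.6],
  "slide": [
    [0,0,0],
    [0,0,0],
    [0,0,0]
  ],
  "rotation": [
    [0,0,0],
    [0,0,0],
    [0,0,0]
  ]
}}

```text
time_s: 23.0
tool_pos: [0.4768, 0.3106, 0.3227]
tool_rot: [[0.933, 0.36, -0.001], [0.36, -0.933, -0.001], [-0.002, 0.0, -1.0]]
wrist_force: [0.7, 0.3, -0.2]
opening: 0.8
```

```bash
python3 - <<'E'
from station import manip
print(manip.hand_in())
E
```

```text
the job is handed in; nothing more can be done
None
```

I raked the whole channel with the metal pick, hung the pick back in its rest, and handed the job in at about 23 s. The hand-in gives no verdict.

- **Rake:** I drew the point at about 30 mm/s from the closed end, round the corner and out to the mouth. By the arm's reading it stayed about 7 mm below the rim. Sideways it stayed within about 1 mm of the channel middle at each wrist-camera check. Every wrist-force reading during the draw was under about 2 N.
- **Pick at the end:** The last pictures show it released and upright in the fork. The handle top is at z 0.178 m, as it should be. Its axis is within about 1 mm of the rest's centre.
- **Other things:** By eye, the bystanders stand where they were in the first scene picture.
- **Disagreement:** The top camera and the wrist camera placed the channel corner about 2–3 mm apart, which is about their calibration error. I used the wrist view, where the needle and the channel appear together.

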